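Rack the buggy's access covers and knock the lock peg down

ROBOT

A 6-joint arm with a two-finger parallel gripper is mounted at the origin on the work surface. World frame = base frame: x ahead of the robot, y to its left, z up, the work surface at z = 0. Lengths are in mm, angles in rad, forces in N, time in s.
With the tool pointing down it reaches from about 275 to 750 mm from the base axis. Payload 10.2 kg.
Tool frame: the origin (TCP) lies midway between the tips of the shut fingers; the grasp point (between the pads) lies grip_depth behind it (grip_depth is the distance from the TCP to the grasp point, in mm); z points along the fingers, y is the line along which they close (so a half turn about z gives the same grasp; the last joint's range is limited). The gripper opens to 85 mm and grips with 20 to 120 N. Pads are 22 mm wide; open, the fingers measure 114 mm over their backs; the gripper's body (76 mm by 85 mm) begins 54 mm behind the grasp point. The pads swing forward as they close: fully open they stand 13 mm farther back than shut.
Start: joints at [-1.524, 0.313, 1.498, -0, 1.331, -0.223], TCP at [139.919, -506.017, 231.294] pointing down, gripper open.
Joint ranges: [-2.94, 2.94], [-0.97, 2.17], [0.19, 2.56], [-1.23, 4.37], [0.02, 3.11], [-2.88, 2.88]. Speed limits (rad/s): [2.39, 2.39, 3.01, 3.14, 3.14, 3.14].

INTERFACE

Orientations are given as a unit quaternion [w, x, y, z].
In Python, from rig import * gives the robot as it stands.
- The arm moves only by the tool servo_tool, never from a script. Its argument "commands" is a list of rows, each a list of 3 entries, a list of its own where there are three numbers: the gripper command: -1 is fully open, 1 is shut, values between are in proportion, then the shift along the tool's x, y, z in m, then the turn, a rotation vector about the tool's x, y, z in units of 6 degrees (1.0 is 6 degrees). In form: [[grip, [dx, dy, dz], [ax, ay, az]], ...]. A call has 1 to 10 rows; each row shifts and turns the commanded pose from where the row before left it, along the tool's axes as they then stand; what a row does not reach is not made up. A row lasts 1/12 s, in which the tool goes at most 41.7 mm and 7.16 degrees, less where a joint would pass 70% of its speed; a pose out of reach is approached as far as the arm can. A call is refused whole if a number of a shift passes 0.0417 or a number of a turn 1, either way. A call with a gripper value outside its range is refused whole. The fingers move at their own pace and stop on an object; "squeeze" is the grip in N (left out, the last holds). Time passes only in rows, so rows that do not move let the fingers close. It gives the time, the measured TCP pose, the force, the opening and the grip force at its end, in the units of the state.
- sense(): the state, without advancing time (a new reading comes with each control period).
- capture(name): name is "scene" or "top" or "wrist"; returns a dict with "pixels" (400x640x3 uint8, red, green, blue), "z_map" (400x640 float32, mm along the optical axis (not along the pixel's ray), 0 where there is no reading), "fx", "fy", "cx", "cy" (pixels), "rvec" (rotation vector, rad) and "tvec" (3), from world to camera coordinates, as OpenCV has them; the wrist camera has in their place "T_tool_cam" (4x4, takes a point from camera to tool coordinates, whose origin is the TCP and whose axes are the flange's). Camera axes: x right, y down, z forward; pixel columns grow to the right and rows downward; lengths in mm; the calibration is good to about 2 mm. A picture is of the moment at which its call begins: read the wrist's pose just before it.
- finish_job(): hands the job in; it is judged then, once.
The state is a dict: "time_s": time; "joints": joint angles; "dq": joint speeds; "tau": joint torques, N m; "eef_pos": TCP position; "ee_rot": TCP orientation; "force": force on the tool from outside, world axes, zero at the start; "wrist_torque": the same for the moment, N m; "grip_width": opening from 0.0 (shut) to 1.0 (fully open); "grip_force": force on a finger pad.
Only numpy, scipy, OpenCV 4.12 (cv2) and the standard library are available. Lean on these libraries where they do the work, as an engineer would, in place of code of your own. Each camera call takes 0.05 s, during which the arm holds its last target. There are 200 camera calls.

TASK

Clear the wooden packing blocks out of the dunnage rack's bays into the grey tray beside the rack, then push every loose aluminium access cover into its own free bay of the rack, handle end towards the open mouth, until it is fully home against the back and the spring clips have snapped out behind it. When all are home, take the mallet and knock the rack's lock peg all the way down with it (never push the peg by hand), then stand the mallet back in the middle of its rubber mat on the face of its head. Do not knock over the jar.

Things in the scene. Friction and masses are not known exactly. Their poses are not given: they have to be found in the camera images.
- rack: Fixed dunnage rack. Plywood deck 145 (x) x 410 (y) mm, top 20 mm above the bench, front edge at x = -85 mm. Origin on the bench under the middle bay; x points from the open mouths to the back, y to the lock peg end. Three bays 106 mm apart in y, each 88 mm wide between steel side rails (x -62 to 50 mm, tops 36 mm above the bench). Back stop face at x = 50 mm, top 50 mm above the bench.
- bay0 (a point): Home point of the bay farthest from the lock peg (rack x = -5, y = -106 mm, on the deck): a fully home cover's underside centre lies here. Axes as the rack's. Lips on the rails (rack x from -55 mm on) reach 8 mm over each side of the bay, undersides 12 mm above the deck: slide the cover in along +x between deck and lips; it cannot be dropped in.
- bay1 (a point): The same for the middle bay.
- bay2 (a point): The same for the bay next to the lock peg (rack y = +106 mm).
- clips (a point): Midway between the two clip tips of the middle bay (rack x = -65 mm, y = 0, 29 mm above the bench); every bay has the same pair. Sprung steel wedges, 16 mm high, at rack x -84 to -61 mm; their tips stand 6 mm into the bay from each side behind a 30 degree lead-in. A cover presses them aside (about 10 N of push in all); they snap back behind its rear corners when it is home.
- peg_top (a point): Centre of the flat top of the steel lock peg's head (30 mm diameter, 10 mm high), above a grey housing 46 mm square whose top is 70 mm above the bench, at rack x = -50, y = 205 mm. Fully up this point is 107 mm above the bench, fully down 82 mm. Moves with the peg.
- peg (a joint): Travel of the sprung lock peg: 0 up, grows as it is driven down, 0.025 m fully down on its stop. Stiff: takes 8 N to start and about 11 N at the bottom; friction keeps it where it is left. Starts at 0 to 0.004.
- mallet: Mallet, 0.4 kg. Head: black cylinder, 58 mm diameter, 90 mm high, standing upright on one face; origin at the centre of that lower striking face, z up the head. Wooden handle points along +x, level, x = 24 to 134 mm, 26 mm wide (y), 28 mm high, axis 55 mm above the lower face. Starts standing on the mat, handle pointing roughly to the robot's near right.
- mallet_grip (a point): Point on the axis of the mallet's handle, 47 mm from the head's axis and 55 mm above the lower face; a good place to grip across the handle.
- mat: Black rubber mat, 120 x 120 x 3 mm, fixed, origin under its centre. The mallet's place.
- cover0: Loose aluminium access cover (2 or 3 are there, all alike): plate 110 (x) x 84 (y) x 6 mm, 0.25 kg or so, lying flat; origin at the centre of its underside. Upright dark steel bow handle across it at x = -25 mm; x points from the handle end to the end that goes into the bay first. Absent covers read None.
- cover0_handle (a point): Centre of the cover's handle bar (12 mm in x, 70 mm in y, 20 mm high), 25 mm behind the cover's centre and 36 mm above its underside; the gap under the bar is 20 mm. Best gripped across x from above.
- cover1: Loose aluminium access cover (2 or 3 are there, all alike): plate 110 (x) x 84 (y) x 6 mm, 0.25 kg or so, lying flat; origin at the centre of its underside. Upright dark steel bow handle across it at x = -25 mm; x points from the handle end to the end that goes into the bay first. Absent covers read None.
- cover1_handle (a point): Centre of the cover's handle bar (12 mm in x, 70 mm in y, 20 mm high), 25 mm behind the cover's centre and 36 mm above its underside; the gap under the bar is 20 mm. Best gripped across x from above.
- cover2: Loose aluminium access cover (2 or 3 are there, all alike): plate 110 (x) x 84 (y) x 6 mm, 0.25 kg or so, lying flat; origin at the centre of its underside. Upright dark steel bow handle across it at x = -25 mm; x points from the handle end to the end that goes into the bay first. Absent covers read None.
- cover2_handle (a point): Centre of the cover's handle bar (12 mm in x, 70 mm in y, 20 mm high), 25 mm behind the cover's centre and 36 mm above its underside; the gap under the bar is 20 mm. Best gripped across x from above.
- block0: Wooden packing block, 40 (x) x 62 (y) x 55 mm high, 0.11 kg, standing in one of the bays on the deck, lengthwise across it (two of the three bays hold one at the start; absent ones read None). Origin at the centre of its underside; grip it across x, where there is finger room.
- block1: Wooden packing block, 40 (x) x 62 (y) x 55 mm high, 0.11 kg, standing in one of the bays on the deck, lengthwise across it (two of the three bays hold one at the start; absent ones read None). Origin at the centre of its underside; grip it across x, where there is finger room.
- block2: Wooden packing block, 40 (x) x 62 (y) x 55 mm high, 0.11 kg, standing in one of the bays on the deck, lengthwise across it (two of the three bays hold one at the start; absent ones read None). Origin at the centre of its underside; grip it across x, where there is finger room.
- tray: Fixed open grey tray, 120 (x) x 140 (y) x 35 mm high, walls and floor about 4 mm; origin under its centre. Takes the two blocks side by side along y.
- jar: Jar, 64 mm diameter, 90 mm high, standing between the robot and the tray, bystander; origin under its base.

How it is judged:
By the outcome, as a careful person would: the job done as asked, in the order asked, and still so for the second after the job is handed in, with the robot touching nothing.
Of block0, block1, block2 only 2 to 2 are there at a start; the rules pass over those that are not, and their reading is None.
Of cover0, cover1, cover2 only 2 to 3 are there at a start; the rules pass over those that are not, and their reading is None.
At some moment in a run one of cover0, cover1, cover2 may be knocked a few centimetres aside while the robot is not near it.
It also fails if it takes over 210 s, if anything falls off the work surface, if the arm or the gripper's body presses on something with over 40 N, if the wrist force passes 120 N, or if a joint passes its speed limit or range.

## Working session

There is one attempt and no reset: what is moved stays moved. The work goes in short steps, Python scripts to look and compute and a tool call to move; the robot and the scene stay as the last step left them, time stands still between calls to the robot, and variables do not carry over. Pictures are saved under pics/ and viewed, at most 14 in all, crops included, and the job is handed in when it is done.

Besides the shell and the picture viewer there is one more tool, called after ">>>" as name(argument=value, ...), one argument or row to a line, values as JSON. servo_tool: Moves the arm, as the interface text tells. Its arguments: {"type":"object","properties":{"commands":{"type":"array"},"squeeze":{"type":"number"}},"required":["commands"]}

```bash
mkdir -p pics; ls
python3 - <<'E'
from rig import *
import cv2,numpy as np
s=sense(); print({k:np.round(v,3) if not isinstance(v,str) else v for k,v in s.items()})
for n in ("scene","top"):
    c=capture(n); np.savez(f"{n}0.npz",**c); cv2.imwrite(f"pics/{n}0.png",c["pixels"][:,:,::-1])
    print(n,c["fx"],c["cx"],c["cy"],c["rvec"],c["tvec"])
E
```

```text
pics
{'time_s': np.float64(0.0), 'joints': array([-1.524,  0.313,  1.498, -0.   ,  1.331, -0.223]), 'dq': array([ 0.   ,  0.   ,  0.001,  0.001, -0.001, -0.001]), 'tau': array([ 1.0000e-03, -4.1227e+01, -2.5974e+01, -0.0000e+00,  4.0000e-03,
       -0.0000e+00]), 'eef_pos': array([ 139.911, -505.731,  230.721]), 'ee_rot': array([-0.001,  0.991,  0.135,  0.   ]), 'force': array([0.157, 0.182, 0.493]), 'wrist_torque': array([-0.004, -0.039, -0.019]), 'grip_force': np.float64(0.0), 'grip_width': np.float64(1.004)}
scene 427.55862036738245 320.27963825126443 200.6412150743407 [ 1.08262203  2.6248389  -0.76276424] [ 329.07815306 -237.53147077 1226.95251048]
top 473.3743242594067 325.1786183378992 194.44259254894098 [ 2.20032137 -2.16833058  0.06315234] [  22.32912173  485.0978699  1378.24470556]
```

View pics/top0.png

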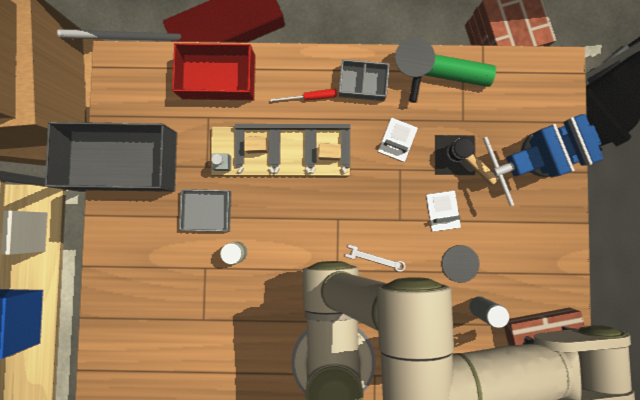

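View pics/scene0.png

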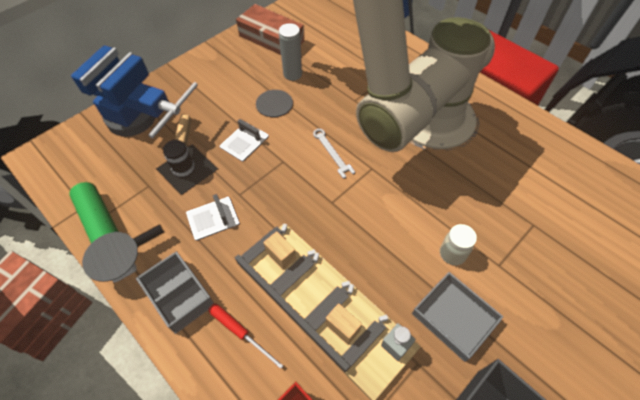

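The top view shows the rack at (210–350, 125–178), the peg at (220,160), and blocks at (255,145) and (328,152), so bay1 is free. Two covers lie at (398,140) and (443,212), the mallet is at (460,155), the tray at (204,212) and the jar at (232,253). The scene view agrees with this.

```bash
cat > h.py <<'E'
import numpy as np, cv2
from scipy.spatial.transform import Rotation as R
from rig import *
def rot(q): return R.from_quat([q[1],q[2],q[3],q[0]]).as_matrix()
def cloud(c,T=None):
    z=c["z_map"]; v,u=np.indices(z.shape)
    P=np.dstack([(u-c["cx"])/c["fx"]*z,(v-c["cy"])/c["fy"]*z,z]).astype(float)
    if T is None:
        M=cv2.Rodrigues(np.array(c["rvec"],float))[0]; W=(P-np.ravel(c["tvec"]))@M
    else: W=P@T[:3,:3].T+T[:3,3]
    W[z<=0]=np.nan; return W
def wrist(name=None):
    s=sense(); c=capture("wrist"); T=np.eye(4); T[:3,:3]=rot(s["ee_rot"]); T[:3,3]=s["eef_pos"]
    c["W"]=cloud(c,T@np.array(c["T_tool_cam"]))
    if name: cv2.imwrite(f"pics/{name}.png",c["pixels"][:,:,::-1])
    return c
def fixed(n):
    c=capture(n); c["W"]=cloud(c); return c
def rect(P):
    "min area rect of xy points: centre, (long,short), yaw of the long side"
    (c,(w,h),a)=cv2.minAreaRect(np.float32(P[:,:2])); 
    if w<h: w,h,a=h,w,a+90
    a=(a+90)%180-90
    return np.round(c,1),np.round((w,h),1),round(a,1)
def yawpose():
    s=sense(); M=rot(s["ee_rot"]); return s,M
def plan(xyz,yaw):
    "shift in tool axes (mm) and turn (units of 6 deg) from the measured pose to TCP xyz, tool y-axis line at world angle yaw (deg), tool down"
    s,M=yawpose(); d=M.T@(np.array(xyz)-s["eef_pos"])
    best=None
    for k in (0,180):
        a=np.radians(yaw+k); y=np.array([np.cos(a),np.sin(a),0]); z=np.array([0,0,-1.]); x=np.cross(y,z)
        rv=R.from_matrix(M.T@np.column_stack([x,y,z])).as_rotvec()
        print("k",k,"shift",np.round(d,1),"turn(6deg units)",np.round(np.degrees(rv)/6,2))
    print("t",round(s["time_s"],1),"pos",np.round(s["eef_pos"],1),"j6",round(s["joints"][5],2),"F",np.round(s["force"],1),"grip",round(s["grip_width"],2),round(s["grip_force"],1))
E
python3 - <<'E'
from h import *
c=dict(np.load("top0.npz")); W=cloud(c); H=cv2.cvtColor(c["pixels"],cv2.COLOR_RGB2HSV); np.set_printoptions(suppress=True)
def comps(m,nm,box=(170,110,520,270),mn=25):
    m=m.astype(np.uint8); k=np.zeros_like(m); x0,y0,x1,y1=box; k[y0:y1,x0:x1]=m[y0:y1,x0:x1]
    n,l,st,ce=cv2.connectedComponentsWithStats(k)
    for i in range(1,n):
        if st[i,4]>=mn:
            P=W[l==i]; P=P[~np.isnan(P[:,0])]
            print(nm,np.round(ce[i]),st[i,4],"z %.1f"%np.median(P[:,2]),*rect(P))
Z=W[:,:,2]
print("bench z",np.nanmedian(Z[220:240,120:170]),"noise",np.nanstd(Z[220:240,260:330]))
comps((Z>45)&(Z<56),"back/",(200,110,360,140))
comps((Z>66)&(Z<83),"blocks")
comps((Z>98),"peg",(200,140,240,180))
comps((Z>30)&(Z<41),"36: tray rim",(170,180,240,240))
comps((Z>15)&(Z<25),"deck",(200,110,360,190))
comps((H[...,1]<40)&(H[...,2]>150)&(Z<15),"cover",(370,110,470,235))
comps((Z>20)&(Z<60)&(H[...,2]<120),"handle",(370,110,433,235),8)
comps((Z>20)&(Z<60)&(H[...,2]<120),"handle",(423,190,470,235),8)
comps((Z>82)&(Z<100),"mallet head",(430,130,500,190))
comps((Z>50)&(Z<80),"mallet handle",(430,130,500,190))
comps((Z<8)&(H[...,2]<70),"mat",(430,130,480,180))
comps((Z>80)&(Z<100),"jar",(210,230,260,270))
E
```

```text
bench z 0.10700657074285028 noise 2.9668618620377125
back/ [293. 126.] 459 z 49.9 [680.6 127.2] [334.6  12.9] -89.2
blocks [255. 143.] 315 z 74.2 [624.2 231. ] [62.7 40.1] -85.9
blocks [454. 151.] 29 z 75.8 [ 611.8 -336.3] [50.6 15.5] 14.9
blocks [330. 151.] 310 z 74.4 [605.1  18.5] [59.8 40.1] -89.0
blocks [222. 162.] 147 z 70.2 [573.8 330.7] [45.9 44.3] -89.4
blocks [482. 169.] 322 z 71.3 [ 561.7 -414.6] [105.5  27.6] 47.2
peg [217. 159.] 92 z 105.7 [573. 331.] [28.3 27.5] -54.3
36: tray rim [186. 194.] 62 z 34.0 [480.6 429.6] [81.5 42.5] -49.1
36: tray rim [209. 216.] 183 z 34.2 [433.1 380.4] [140.9 119.5] 89.6
deck [238. 154.] 1295 z 19.9 [610.3 278. ] [181.7 143.8] -89.5
deck [257. 133.] 156 z 20.1 [654.7 235.5] [70.3 41.8] -89.9
deck [308. 154.] 1847 z 19.9 [609.1  71.6] [221.2 136.6] -89.3
cover [399. 137.] 770 z 6.0 [ 654.1 -184. ] [111.2  85.6] -21.0
cover [393. 148.] 26 z 5.6 [ 628.1 -168.9] [35.7  6.6] 64.9
cover [442. 205.] 727 z 6.0 [ 458.6 -317. ] [86.  76.8] -80.6
cover [446. 225.] 204 z 6.4 [ 399.8 -326.5] [84.9 21.9] -81.0
handle [396. 145.] 99 z 44.7 [ 629.5 -173.1] [65.1 10.3] 69.2
handle [446. 219.] 85 z 46.1 [ 416.8 -322.4] [66.9 10.3] -81.2
mallet head [464. 148.] 346 z 92.3 [ 616.8 -356.2] [56.  55.9] -39.6
mallet handle [454. 152.] 54 z 64.5 [ 608.7 -341.8] [55.8 21.8] 30.1
mallet handle [482. 169.] 392 z 70.6 [ 562.1 -414.9] [105.5  28.7] 47.2
mat [450. 157.] 880 z 2.7 [ 609.6 -355.1] [119.3 115.8] -89.2
jar [231. 253.] 333 z 89.7 [312.2 287.8] [55.6 52.7] -88.6
```

Run:
```python
from h import *
import rig; print([n for n in dir(rig) if not n.startswith('_')]); print(getattr(rig,'grip_depth',None))
print(sense().keys())
plan([624,231,150],4)
```

```text
['PlanningError', 'capture', 'finish_job', 'grip_depth', 'sense']
18.700000000000003
dict_keys(['time_s', 'joints', 'dq', 'tau', 'eef_pos', 'ee_rot', 'force', 'wrist_torque', 'grip_force', 'grip_width'])
k 0 shift [ 663.  -581.    81.6] turn(6deg units) [-1.000e-02 -1.000e-02 -1.309e+01]
k 180 shift [ 663.  -581.    81.6] turn(6deg units) [-1.000e-02  1.000e-02  1.691e+01]
t 0.1 pos [ 139.9 -505.8  230.8] j6 -0.22 F [ 0.5  0.3 -0.8] grip 1.0 0.0
```

>>> servo_tool(
  commands=[
    [-0.35,[0,0,-0.01],[0,0,-1]],
    [-0.35,[0,0,0],[0,0,-1]],
    [-0.35,[0,0,0],[0,0,-1]],
    [-0.35,[0,0,0],[0,0,-1]],
    [-0.35,[0,0,0],[0,0,-1]],
    [-0.35,[0,0,0],[0,0,-1]],
    [-0.35,[0,0,0],[0,0,-1]],
    [-0.35,[0,0,0],[0,0,-1]],
    [-0.35,[0,0,0],[0,0,-1]],
    [-0.35,[0,0,0],[0,0,-1]],
  ],
  squeeze=50,
)

```text
time_s: 0.93
eef_pos: [139.9, -505.9, 240.9]
ee_rot: [-0.0, 0.789, 0.614, 0.0]
force: [0.3, -0.4, 0.4]
grip_width: 0.673
grip_force: 0.0
```

>>> servo_tool(
  commands=[
    [-0.35,[0,0,0],[0,0,-1]],
    [-0.35,[0,0,0],[0,0,-1]],
    [-0.35,[0,0,0],[0,0,-1.0]],
    [-0.35,[0,0,0],[0,0,0]],
  ],
)

```text
time_s: 1.27
eef_pos: [139.9, -505.9, 241.0]
ee_rot: [-0.0, 0.684, 0.729, 0.0]
force: [0.1, -0.2, 0.7]
grip_width: 0.678
grip_force: 0.0
```

```bash
python3 -c "
from h import *
plan([624,231,150],4)"
```

```text
k 0 shift [704.3 530.2  91.5] turn(6deg units) [-0.   -0.01 -0.06]
k 180 shift [704.3 530.2  91.5] turn(6deg units) [-1.000e-02  0.000e+00  2.994e+01]
t 1.3 pos [ 139.9 -505.9  241. ] j6 -1.59 F [ 0.1 -0.2  0.7] grip 0.68 0.0
```

>>> servo_tool(
  commands=[
    [-0.35,[0.032,0.0241,0],[0,0,0]],
    [-0.35,[0.032,0.0241,0],[0,0,0]],
    [-0.35,[0.032,0.0241,0],[0,0,0]],
    [-0.35,[0.032,0.0241,0],[0,0,0]],
    [-0.35,[0.032,0.0241,0],[0,0,0]],
    [-0.35,[0.032,0.0241,0],[0,0,0]],
    [-0.35,[0.032,0.0241,0],[0,0,0]],
    [-0.35,[0.032,0.0241,0],[0,0,0]],
    [-0.35,[0.032,0.0241,0],[0,0,0]],
    [-0.35,[0.032,0.0241,0],[0,0,0]],
  ],
)

```text
time_s: 2.1
eef_pos: [361.7, -170.2, 241.4]
ee_rot: [0.0, 0.687, 0.727, 0.0]
force: [-0.2, -0.6, 0.9]
grip_width: 0.679
grip_force: 0.0
```

>>> servo_tool(
  commands=[
    [-0.35,[0.032,0.0241,0],[0,0,0]],
    [-0.35,[0.032,0.0241,0],[0,0,0]],
    [-0.35,[0.032,0.0241,0],[0,0,0]],
    [-0.35,[0.032,0.0241,0],[0,0,0]],
    [-0.35,[0.032,0.0241,0.01],[0,0,0]],
    [-0.35,[0.032,0.0241,0.01],[0,0,0]],
    [-0.35,[0.032,0.0241,0.01],[0,0,0]],
    [-0.35,[0.032,0.0241,0.01],[0,0,0]],
    [-0.35,[0.032,0.0241,0.01],[0,0,0]],
    [-0.35,[0.032,0.0241,0.01],[0,0,0]],
  ],
)

```text
time_s: 2.93
eef_pos: [583.0, 163.9, 180.4]
ee_rot: [-0.0, 0.687, 0.727, -0.0]
force: [0.5, -0.5, 0.9]
grip_width: 0.675
grip_force: 0.0
```

>>> servo_tool(
  commands=[
    [-0.35,[0.032,0.0241,0.01],[0,0,0]],
    [-0.35,[0.032,0.0241,0.01],[0,0,0]],
    [-0.35,[0,0,0],[0,0,0]],
    [-0.35,[0,0,0],[0,0,0]],
  ],
)

```text
time_s: 3.27
eef_pos: [626.4, 230.0, 158.9]
ee_rot: [-0.001, 0.686, 0.728, -0.001]
force: [-0.8, -0.0, 0.0]
grip_width: 0.671
grip_force: 0.0
```

Run:
```python
from h import *
c=wrist("w1"); W=c["W"]; Z=W[...,2]
m=((Z>71)&(Z<80)).astype(np.uint8); n,l,st,ce=cv2.connectedComponentsWithStats(m)
for i in range(1,n):
    if st[i,4]>300: print(np.round(ce[i]),st[i,4],np.median(Z[l==i]),*rect(W[l==i]))
plan([624,231,46],4)
```

```text
[545.  93.] 1713 75.63142558908734 [771.2 308.9] [119.8   3.1] 89.8
[254.  54.] 1937 71.64352944176665 [576.4 331.4] [45.3 45. ] -89.6
[314. 200.] 4795 76.32742663515694 [627.2 231.7] [61.9 40. ] -86.7
k 0 shift [  2.4  -2.1 114.4] turn(6deg units) [-0.01  0.   -0.11]
k 180 shift [  2.4  -2.1 114.4] turn(6deg units) [1.000e-02 2.000e-02 2.989e+01]
t 3.3 pos [626.4 228.8 160.4] j6 0.12 F [ 0.2 -0.3  1.3] grip 0.68 0.0
```

>>> servo_tool(
  commands=[
    [-0.35,[0,0,0.038],[0,0,0]],
    [-0.35,[0,0,0.038],[0,0,0]],
    [-0.35,[0,0,0.038],[0,0,0]],
    [-0.35,[0,0,0],[0,0,0]],
    [1,[0,0,0],[0,0,0]],
    [1,[0,0,0],[0,0,0]],
    [1,[0,0,0],[0,0,0]],
    [1,[0,0,0],[0,0,0]],
    [1,[0,0,0],[0,0,0]],
    [1,[0,0,0],[0,0,0]],
  ],
)

```text
time_s: 4.15
eef_pos: [627.9, 228.7, 50.2]
ee_rot: [0.001, 0.686, 0.728, 0.002]
force: [-0.3, -1.7, 8.2]
grip_width: 0.457
grip_force: 55.6
```

>>> servo_tool(
  commands=[
    [1,[0,0,-0.02],[0,0,0]],
    [1,[0,0,-0.02],[0,0,0]],
    [1,[0,0,-0.04],[0,0,0]],
    [1,[0,0,-0.04],[0,0,0]],
  ],
)

```text
time_s: 4.48
eef_pos: [626.1, 228.6, 168.8]
ee_rot: [-0.0, 0.685, 0.728, -0.001]
force: [1.9, 0.1, -0.9]
grip_width: 0.459
grip_force: 54.5
```

```bash
python3 -c "
from h import *
plan([433,410,120],90)"
```

```text
k 0 shift [ 192.7 -181.7   49.1] turn(6deg units) [-1.000e-02 -1.000e-02 -1.442e+01]
k 180 shift [ 192.7 -181.7   49.1] turn(6deg units) [-1.000e-02  1.000e-02  1.558e+01]
t 4.5 pos [626.1 228.6 168.8] j6 0.11 F [ 1.9  0.1 -0.9] grip 0.46 54.5
```

>>> servo_tool(
  commands=[
    [1,[0.0275,-0.026,0],[0,0,0]],
    [1,[0.0275,-0.026,0],[0,0,0]],
    [1,[0.0275,-0.026,0],[0,0,0]],
    [1,[0.0275,-0.026,0],[0,0,0]],
    [1,[0.0275,-0.026,0],[0,0,0]],
    [1,[0.0275,-0.026,0],[0,0,0]],
    [1,[0.0275,-0.026,0],[0,0,0]],
    [1,[0,0,0],[0,0,-1]],
    [1,[0,0,0],[0,0,-1]],
    [1,[0,0,0],[0,0,-1]],
  ],
)

```text
time_s: 5.32
eef_pos: [432.9, 410.5, 168.5]
ee_rot: [0.0, 0.56, 0.828, 0.001]
force: [-0.3, -0.2, -0.9]
grip_width: 0.456
grip_force: 54.6
```

>>> servo_tool(
  commands=[
    [1,[0,0,0.005],[0,0,-1]],
    [1,[0,0,0.005],[0,0,-1]],
    [1,[0,0,0.005],[0,0,-1]],
    [1,[0,0,0.005],[0,0,-1]],
    [1,[0,0,0.005],[0,0,-1]],
    [1,[0,0,0.005],[0,0,-1]],
    [1,[0,0,0.005],[0,0,-1]],
    [1,[0,0,0.005],[0,0,-1]],
    [1,[0,0,0.005],[0,0,-1]],
    [1,[0,0,0.005],[0,0,-1]],
  ],
)

```text
time_s: 6.15
eef_pos: [433.6, 410.0, 118.1]
ee_rot: [0.001, 0.072, 0.997, 0.0]
force: [0.1, 0.7, -1.1]
grip_width: 0.459
grip_force: 54.6
```

>>> servo_tool(
  commands=[
    [1,[0,0,0],[0,0,-1]],
    [1,[0,0,0],[0,0,-0.42]],
    [1,[0,0,0],[0,0,0]],
    [1,[0,0,0],[0,0,0]],
  ],
)

```text
time_s: 6.48
eef_pos: [433.6, 410.0, 118.1]
ee_rot: [0.0, 0.001, 1.0, 0.0]
force: [-0.3, 0.5, -1.3]
grip_width: 0.455
grip_force: 54.6
```

```bash
python3 -c "
from h import *
c=wrist('w2');W=c['W'];Z=W[...,2]
m=((Z>31)&(Z<41)); print(rect(W[m&(abs(W[...,0]-433)<90)&(abs(W[...,1]-380)<90)]))
plan([433,410,34],90)"
```

```text
(array([410.6, 377.4]), array([155. , 154.9]), -81.9)
k 0 shift [ 0.6  0.  83.9] turn(6deg units) [ 0.01  0.01 -0.02]
k 180 shift [ 0.6  0.  83.9] turn(6deg units) [ 1.000e-02 -1.000e-02  2.998e+01]
t 6.5 pos [433.6 409.9 117.9] j6 -1.01 F [-0.2  0.3 -0.8] grip 0.46 54.6
```

>>> servo_tool(
  commands=[
    [1,[0,0,0.03],[0,0,0]],
    [1,[0,0,0.03],[0,0,0]],
    [1,[0,0,0.014],[0,0,0]],
    [1,[0,0,0.008],[0,0,0]],
    [1,[0,0,0],[0,0,0]],
  ],
)

```text
time_s: 6.95
eef_pos: [433.3, 409.7, 35.4]
ee_rot: [-0.0, 0.001, 1.0, -0.0]
force: [0.1, -0.7, -1.5]
grip_width: 0.459
grip_force: 54.8
```

>>> servo_tool(
  commands=[
    [-0.25,[0,0,0],[0,0,0]],
    [-0.25,[0,0,0],[0,0,0]],
    [-0.25,[0,0,0],[0,0,0]],
    [-0.25,[0,0,-0.03],[0,0,0]],
    [-0.25,[0,0,-0.04],[0,0,0]],
    [-0.25,[0,0,-0.04],[0,0,0]],
    [-0.35,[0,0,-0.01],[0,0,0]],
  ],
)

```text
time_s: 7.53
eef_pos: [435.4, 411.2, 162.4]
ee_rot: [0.005, 0.0, 1.0, 0.003]
force: [0.9, 0.1, 0.0]
grip_width: 0.67
grip_force: 0.0
```

```bash
python3 -c "
from h import *
plan([608,19,155],1.0)"
```

```text
k 0 shift [-172.8 -392.2    6.7] turn(6deg units) [ 0.11  0.03 14.83]
k 180 shift [-172.8 -392.2    6.7] turn(6deg units) [ -0.03   0.11 -15.17]
t 7.5 pos [435.4 411.2 162.4] j6 -1.01 F [0.9 0.1 0. ] grip 0.67 0.0
```

>>> servo_tool(
  commands=[
    [-0.35,[-0.0157,-0.0356,0],[0,0,0]],
    [-0.35,[-0.0157,-0.0356,0],[0,0,0]],
    [-0.35,[-0.0157,-0.0356,0],[0,0,0]],
    [-0.35,[-0.0157,-0.0356,0],[0,0,0]],
    [-0.35,[-0.0157,-0.0356,0],[0,0,0]],
    [-0.35,[-0.0157,-0.0356,0],[0,0,0]],
    [-0.35,[-0.0157,-0.0356,0],[0,0,0]],
    [-0.35,[-0.0157,-0.0356,0],[0,0,0]],
    [-0.35,[-0.0157,-0.0356,0],[0,0,0]],
    [-0.35,[-0.0157,-0.0356,0],[0,0,0]],
  ],
)

```text
time_s: 8.37
eef_pos: [590.9, 51.9, 155.6]
ee_rot: [0.0, 0.0, 1.0, -0.0]
force: [0.6, 0.3, -0.1]
grip_width: 0.673
grip_force: 0.0
```

>>> servo_tool(
  commands=[
    [-0.35,[-0.0157,-0.0356,0],[0,0,1]],
    [-0.35,[0,0,0],[0,0,1]],
    [-0.35,[0,0,0],[0,0,1]],
    [-0.35,[0,0,0],[0,0,1]],
    [-0.35,[0,0,0],[0,0,1]],
    [-0.35,[0,0,0],[0,0,1]],
    [-0.35,[0,0,0],[0,0,1]],
    [-0.35,[0,0,0],[0,0,1]],
    [-0.35,[0,0,0],[0,0,1]],
    [-0.35,[0,0,0],[0,0,1]],
  ],
)

```text
time_s: 9.2
eef_pos: [606.0, 18.2, 155.4]
ee_rot: [0.0, 0.503, 0.865, 0.0]
force: [0.1, 0.3, -0.1]
grip_width: 0.677
grip_force: 0.0
```

>>> servo_tool(
  commands=[
    [-0.35,[0,0,0],[0,0,1]],
    [-0.35,[0,0,0],[0,0,1]],
    [-0.35,[0,0,0],[0,0,1]],
    [-0.35,[0,0,0],[0,0,1]],
    [-0.35,[0,0,0],[0,0,0.83]],
    [-0.35,[0,0,0],[0,0,0]],
    [-0.35,[0,0,0],[0,0,0]],
  ],
)

```text
time_s: 9.78
eef_pos: [606.0, 18.2, 155.4]
ee_rot: [0.0, 0.7, 0.714, 0.0]
force: [-0.5, -0.4, -0.5]
grip_width: 0.677
grip_force: 0.0
```

Run:
```python
from h import *
c=wrist("w3"); W=c["W"]; Z=W[...,2]
m=((Z>71)&(Z<80)).astype(np.uint8); n,l,st,ce=cv2.connectedComponentsWithStats(m)
for i in range(1,n):
    if st[i,4]>300: print(np.round(ce[i]),st[i,4],np.median(Z[l==i]),*rect(W[l==i]))
plan([608,19,50],1)
```

```text
[317. 203.] 4892 76.32238618140622 [609.3  18.5] [62.  40.1] 89.3
k 0 shift [  0.8   2.  105.4] turn(6deg units) [0.   0.   0.03]
k 180 shift [  0.8   2.  105.4] turn(6deg units) [ -0.     0.   -29.97]
t 9.8 pos [606.   18.2 155.4] j6 -0.18 F [ 0.1  0.1 -0.1] grip 0.68 0.0
```

>>> servo_tool(
  commands=[
    [-0.35,[0,0.002,0.035],[0,0,0]],
    [-0.35,[0,0,0.035],[0,0,0]],
    [-0.35,[0,0,0.035],[0,0,0]],
    [-0.35,[0,0,0],[0,0,0]],
    [1,[0,0,0],[0,0,0]],
    [1,[0,0,0],[0,0,0]],
    [1,[0,0,0],[0,0,0]],
    [1,[0,0,0],[0,0,0]],
    [1,[0,0,0],[0,0,0]],
    [1,[0,0,0],[0,0,0]],
  ],
)

```text
time_s: 10.67
eef_pos: [608.7, 18.1, 51.9]
ee_rot: [0.001, 0.701, 0.713, 0.001]
force: [-1.8, -0.4, 7.3]
grip_width: 0.457
grip_force: 55.0
```

>>> servo_tool(
  commands=[
    [1,[0,0,-0.02],[0,0,0]],
    [1,[0,0,-0.02],[0,0,0]],
    [1,[0,0,-0.04],[0,0,0]],
    [1,[0,0,-0.03],[0,0,0]],
  ],
)

```text
time_s: 11.0
eef_pos: [608.0, 18.3, 162.8]
ee_rot: [0.0, 0.701, 0.713, 0.0]
force: [1.0, -0.0, -0.4]
grip_width: 0.456
grip_force: 54.4
```

```bash
python3 -c "
from h import *
plan([433,352,120],90)"
```

```text
k 0 shift [ 336.8 -169.1   42.6] turn(6deg units) [ 1.000e-02  1.000e-02 -1.483e+01]
k 180 shift [ 336.8 -169.1   42.6] turn(6deg units) [ 1.000e-02 -1.000e-02  1.517e+01]
t 11.0 pos [608.   18.3 162.8] j6 -0.18 F [ 1.  -0.  -0.4] grip 0.46 54.4
```

>>> servo_tool(
  commands=[
    [1,[0.0337,-0.0169,0],[0,0,0]],
    [1,[0.0337,-0.0169,0],[0,0,0]],
    [1,[0.0337,-0.0169,0],[0,0,0]],
    [1,[0.0337,-0.0169,0],[0,0,0]],
    [1,[0.0337,-0.0169,0],[0,0,0]],
    [1,[0.0337,-0.0169,0],[0,0,0]],
    [1,[0.0337,-0.0169,0],[0,0,0]],
    [1,[0.0337,-0.0169,0],[0,0,0]],
    [1,[0.0337,-0.0169,0],[0,0,0]],
    [1,[0.0337,-0.0169,0],[0,0,0]],
  ],
)

```text
time_s: 11.83
eef_pos: [432.0, 353.7, 160.8]
ee_rot: [0.0, 0.701, 0.713, 0.0]
force: [0.4, 0.5, -1.1]
grip_width: 0.458
grip_force: 54.4
```

>>> servo_tool(
  commands=[
    [1,[0,0,0],[0,0,-1]],
    [1,[0,0,0],[0,0,-1]],
    [1,[0,0,0],[0,0,-1]],
    [1,[0,0,0],[0,0,-1]],
    [1,[0,0,0],[0,0,-1]],
    [1,[0,0,0],[0,0,-1]],
    [1,[0,0,0],[0,0,-1]],
    [1,[0,0,0],[0,0,-1]],
    [1,[0,0,0],[0,0,-1]],
    [1,[0,0,0],[0,0,-1]],
  ],
)

```text
time_s: 12.67
eef_pos: [433.1, 352.2, 160.6]
ee_rot: [0.0, 0.248, 0.969, 0.0]
force: [0.6, -0.6, -1.0]
grip_width: 0.459
grip_force: 54.5
```

>>> servo_tool(
  commands=[
    [1,[0,0,0.01],[0,0,-1]],
    [1,[0,0,0.01],[0,0,-1]],
    [1,[0,0,0.01],[0,0,-1]],
    [1,[0,0,0.01],[0,0,-1]],
    [1,[0,0,0],[0,0,-0.83]],
    [1,[0,0,0],[0,0,0]],
    [1,[0,0,0],[0,0,0]],
  ],
)

```text
time_s: 13.25
eef_pos: [433.2, 352.3, 120.7]
ee_rot: [0.0, 0.001, 1.0, 0.0]
force: [0.4, 0.6, -1.0]
grip_width: 0.456
grip_force: 54.4
```

```bash
python3 -c "
from h import *
c=fixed('top');W=c['W'];Z=W[...,2]
m=((Z>52)&(Z<66)&(abs(W[...,0]-433)<70)&(abs(W[...,1]-400)<60)); print(m.sum(), rect(W[m]) if m.sum()>20 else 0)
cv2.imwrite('pics/t1.png',cv2.resize(c['pixels'][130:280,150:390,::-1],None,fx=3,fy=3))
plan([433,352,38],90)"
```

```text
0 0
k 0 shift [ 0.3 -0.3 82.8] turn(6deg units) [ 0.    0.01 -0.03]
k 180 shift [ 0.3 -0.3 82.8] turn(6deg units) [ 1.000e-02 -1.000e-02  2.997e+01]
t 13.3 pos [433.3 352.3 120.8] j6 -1.09 F [-0.3 -0.3 -1.5] grip 0.46 54.4
```

View pics/t1.png

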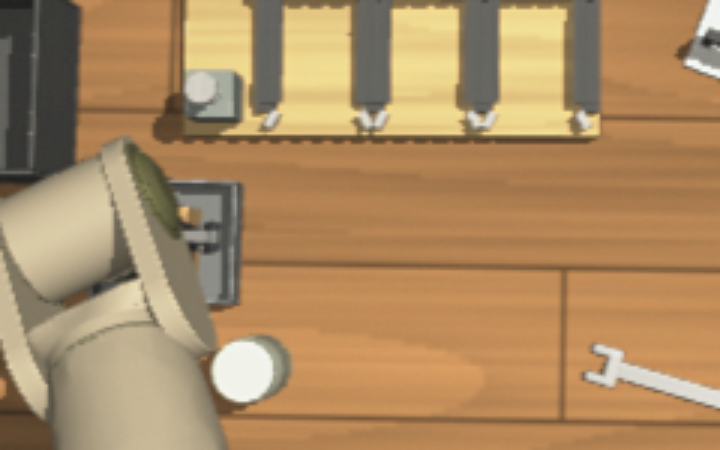

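The bays are now empty, and the arm hovers over the tray with block 2 in the gripper.

>>> servo_tool(
  commands=[
    [1,[0,-0.003,0.03],[0,0,0]],
    [1,[0,0,0.03],[0,0,0]],
    [1,[0,0,0.014],[0,0,0]],
    [1,[0,0,0.008],[0,0,0]],
    [1,[0,0,0],[0,0,0]],
  ],
)

```text
time_s: 13.72
eef_pos: [432.8, 349.1, 37.5]
ee_rot: [-0.001, 0.001, 1.0, -0.0]
force: [0.0, -0.0, -0.8]
grip_width: 0.456
grip_force: 54.3
```

>>> servo_tool(
  commands=[
    [-0.13,[0,0,0],[0,0,0]],
    [-0.13,[0,0,0],[0,0,0]],
    [-0.13,[0,0,0],[0,0,0]],
    [-0.13,[0,0,-0.03],[0,0,0]],
    [-0.13,[0,0,-0.04],[0,0,0]],
    [-0.13,[0,0,-0.04],[0,0,0]],
    [-0.35,[0,0,-0.03],[0,0,0]],
  ],
)

```text
time_s: 14.3
eef_pos: [433.6, 349.6, 182.6]
ee_rot: [0.002, 0.0, 1.0, 0.001]
force: [-0.9, 0.3, -0.1]
grip_width: 0.667
grip_force: 0.0
```

```bash
python3 -c "
from h import *
plan([629,-174,200],-21)
plan([615,-174,200],-21)"
```

```text
k 0 shift [-195.7 -523.4  -17.7] turn(6deg units) [5.000e-02 1.000e-02 1.849e+01]
k 180 shift [-195.7 -523.4  -17.7] turn(6deg units) [-1.000e-02  5.000e-02 -1.151e+01]
t 14.3 pos [433.6 349.6 182.6] j6 -1.1 F [-0.9  0.3 -0.1] grip 0.67 0.0
k 0 shift [-181.7 -523.4  -17.7] turn(6deg units) [5.000e-02 1.000e-02 1.849e+01]
k 180 shift [-181.7 -523.4  -17.7] turn(6deg units) [-1.000e-02  5.000e-02 -1.151e+01]
t 14.3 pos [433.6 349.6 182.6] j6 -1.1 F [-0.9  0.3 -0.1] grip 0.67 0.0
```

>>> servo_tool(
  commands=[
    [-0.35,[-0.0131,-0.0349,-0.001],[0,0,0]],
    [-0.35,[-0.0131,-0.0349,-0.001],[0,0,0]],
    [-0.35,[-0.0131,-0.0349,-0.001],[0,0,0]],
    [-0.35,[-0.0131,-0.0349,-0.001],[0,0,0]],
    [-0.35,[-0.0131,-0.0349,-0.001],[0,0,0]],
    [-0.35,[-0.0131,-0.0349,-0.001],[0,0,0]],
    [-0.35,[-0.0131,-0.0349,-0.001],[0,0,0]],
    [-0.35,[-0.0131,-0.0349,-0.001],[0,0,0]],
    [-0.35,[-0.0131,-0.0349,-0.001],[0,0,0]],
    [-0.35,[-0.0131,-0.0349,-0.001],[0,0,0]],
  ],
)

```text
time_s: 15.13
eef_pos: [564.5, -1.7, 189.5]
ee_rot: [0.001, 0.0, 1.0, -0.0]
force: [-0.1, 0.2, 1.3]
grip_width: 0.674
grip_force: 0.0
```

>>> servo_tool(
  commands=[
    [-0.35,[-0.0131,-0.0349,-0.001],[0,0,0]],
    [-0.35,[-0.0131,-0.0349,-0.001],[0,0,0]],
    [-0.35,[-0.0131,-0.0349,-0.001],[0,0,0]],
    [-0.35,[-0.0131,-0.0349,-0.001],[0,0,0]],
    [-0.35,[-0.0131,-0.0349,-0.001],[0,0,0]],
    [-0.35,[0,0,0],[0,0,1]],
    [-0.35,[0,0,0],[0,0,1]],
    [-0.35,[0,0,0],[0,0,1]],
    [-0.35,[0,0,0],[0,0,1]],
    [-0.35,[0,0,0],[0,0,1]],
  ],
)

```text
time_s: 15.97
eef_pos: [629.5, -174.5, 194.3]
ee_rot: [0.001, 0.262, 0.965, -0.0]
force: [-0.3, 0.4, 0.5]
grip_width: 0.669
grip_force: 0.0
```

>>> servo_tool(
  commands=[
    [-0.35,[0,0,0],[0,0,1]],
    [-0.35,[0,0,0],[0,0,1]],
    [-0.35,[0,0,0],[0,0,1]],
    [-0.35,[0,0,0],[0,0,1]],
    [-0.35,[0,0,0],[0,0,1]],
    [-0.35,[0,0,0],[0,0,1]],
    [-0.35,[0,0,0],[0,0,1]],
    [-0.35,[0,0,0],[0,0,1]],
    [-0.35,[0,0,0],[0,0,1]],
    [-0.35,[0,0,0],[0,0,1]],
  ],
)

```text
time_s: 16.8
eef_pos: [629.5, -174.4, 194.3]
ee_rot: [0.001, 0.709, 0.705, 0.0]
force: [0.3, -0.2, -0.8]
grip_width: 0.677
grip_force: 0.0
```

>>> servo_tool(
  commands=[
    [-0.35,[0,0,0],[0,0,1]],
    [-0.35,[0,0,0],[0,0,1]],
    [-0.35,[0,0,0],[0,0,1]],
    [-0.35,[0,0,0],[0,0,0.5]],
    [-0.35,[0,0,0],[0,0,0]],
    [-0.35,[0,0,0],[0,0,0]],
  ],
)

```text
time_s: 17.3
eef_pos: [629.5, -174.4, 194.0]
ee_rot: [0.0, 0.824, 0.567, 0.0]
force: [0.3, -0.5, -0.4]
grip_width: 0.676
grip_force: 0.0
```

Run:
```python
from h import *
c=wrist("w4"); W=c["W"]; Z=W[...,2]
def big(m,nm,mn=500):
    n,l,st,ce=cv2.connectedComponentsWithStats(m.astype(np.uint8))
    for i in range(1,n):
        if st[i,4]>mn: print(nm,np.round(ce[i]),st[i,4],np.round(np.median(Z[l==i]),1),*rect(W[l==i]))
big((Z>40)&(Z<56),"bar"); big((Z>3.5)&(Z<11),"plate")
t=fixed("top"); W=t["W"]; Z=W[...,2]
big((Z>52)&(Z<66)&(abs(W[...,0]-433)<70)&(abs(W[...,1]-380)<70),"blocks in tray",60)
big((Z>3.5)&(Z<10)&(W[...,1]<-230)&(W[...,1]>-400)&(W[...,0]<520)&(W[...,0]>330),"coverB",60)
plan([629,-174,40],-21)
```

```text
bar [515.  46.] 2808 50.3 [ 826.4 -112.4] [101.8  73. ] -4.6
bar [317. 184.] 994 47.2 [ 633.3 -175.6] [69.3 11.3] 69.7
bar [517. 173.] 2550 51.3 [ 803.5 -229. ] [82.5 24.3] -9.0
bar [580. 266.] 3359 49.3 [ 838.4 -341. ] [175.   12.4] 80.1
plate [502.  36.] 5801 6.4 [ 836.9 -113.6] [72.8 62.8] -4.9
plate [344. 175.] 7994 7.6 [ 656.7 -185. ] [110.1  84.4] -20.7
plate [ 17. 268.] 1885 8.0 [ 296.7 -142.6] [135.1  32. ] 74.1
plate [336. 309.] 3589 4.5 [ 606.  -335.9] [105.   82.1] -0.9
plate [247. 336.] 569 7.5 [ 488.1 -319.7] [49.9 26.9] -81.3
blocks in tray [192. 212.] 311 58.4 [427.8 408.5] [60.1 43. ] 0.8
blocks in tray [213. 211.] 314 58.8 [431.3 347. ] [61.  40.9] -1.1
coverB [443. 210.] 750 6.4 [ 447.  -322.2] [141.5 100.2] 3.4
k 0 shift [  0.2  -0.6 153.7] turn(6deg units) [0.01 0.   0.01]
k 180 shift [  0.2  -0.6 153.7] turn(6deg units) [-0.000e+00  1.000e-02 -2.999e+01]
t 17.4 pos [ 629.4 -174.4  193.7] j6 -0.08 F [ 0.   0.  -0.6] grip 0.68 0.0
```

>>> servo_tool(
  commands=[
    [-0.35,[0,0.003,0.035],[0,0,0]],
    [-0.35,[0,0,0.035],[0,0,0]],
    [-0.35,[0,0,0.035],[0,0,0]],
    [-0.35,[0,0,0.035],[0,0,0]],
    [-0.35,[0,0,0.035],[0,0,0]],
    [-0.35,[0,0,0],[0,0,0]],
  ],
)

```text
time_s: 17.9
eef_pos: [628.7, -173.8, 11.4]
ee_rot: [-0.005, 0.824, 0.567, -0.003]
force: [-0.8, 1.3, -1.9]
grip_width: 0.676
grip_force: 0.0
```

>>> servo_tool(
  commands=[
    [1,[0,0,0],[0,0,0]],
    [1,[0,0,0],[0,0,0]],
    [1,[0,0,0],[0,0,0]],
    [1,[0,0,0],[0,0,0]],
    [1,[0,0,0],[0,0,0]],
    [1,[0,0,0],[0,0,0]],
    [1,[0,0,0],[0,0,0]],
    [1,[0,0,0],[0,0,0]],
  ],
  squeeze=80,
)

```text
time_s: 18.57
eef_pos: [633.4, -175.9, 21.1]
ee_rot: [0.002, 0.824, 0.566, 0.001]
force: [-0.9, 0.3, 7.4]
grip_width: 0.123
grip_force: 80.1
```

>>> servo_tool(
  commands=[
    [1,[0,0,-0.02],[0,0,0]],
    [1,[0,0,-0.03],[0,0,0]],
    [1,[0,0,-0.03],[0,0,0]],
    [1,[0,0,-0.02],[0,0,0]],
    [1,[0,0,0],[0,0,0]],
  ],
)

```text
time_s: 18.98
eef_pos: [634.2, -176.3, 124.5]
ee_rot: [0.004, 0.824, 0.566, 0.002]
force: [-0.1, 0.1, -1.0]
grip_width: 0.127
grip_force: 78.8
```

```bash
python3 -c "
from h import *
plan([420,21,118],0.6)"
```

```text
k 0 shift [ 107.4 -270.7    3.8] turn(6deg units) [ 0.09  0.02 -3.6 ]
k 180 shift [ 107.4 -270.7    3.8] turn(6deg units) [ 0.03 -0.13 26.4 ]
t 19.0 pos [ 634.2 -176.3  124.5] j6 -0.08 F [-0.1  0.1 -1. ] grip 0.13 78.8
```

>>> servo_tool(
  commands=[
    [1,[0.0164,-0.036,0],[0,0,0]],
    [1,[0.0164,-0.036,0],[0,0,0]],
    [1,[0.0164,-0.036,0],[0,0,0]],
    [1,[0.0164,-0.036,0],[0,0,0]],
    [1,[0.0164,-0.036,0],[0,0,0]],
    [1,[0.0164,-0.036,0],[0,0,0]],
    [1,[0.0164,-0.036,0],[0,0,0]],
    [1,[0,0,0],[0,0,-1]],
    [1,[0,0,0],[0,0,-1]],
    [1,[0,0,0],[0,0,-1]],
  ],
)

```text
time_s: 19.82
eef_pos: [437.6, 22.7, 118.2]
ee_rot: [0.0, 0.723, 0.69, 0.0]
force: [0.9, 0.7, -2.1]
grip_width: 0.125
grip_force: 79.1
```

>>> servo_tool(
  commands=[
    [1,[0,0,0],[0,0,-0.6]],
    [1,[0,0,0],[0,0,0]],
    [1,[0,0,0],[0,0,0]],
  ],
)

```text
time_s: 20.07
eef_pos: [437.9, 22.2, 118.1]
ee_rot: [-0.0, 0.704, 0.71, -0.0]
force: [0.7, 0.1, -1.5]
grip_width: 0.127
grip_force: 79.1
```

Run:
```python
from h import *
c=wrist("w5"); W=c["W"]; Z=W[...,2]
np.savez("w5.npz",W=W,p=c["pixels"])
def big(m,nm,mn=150):
    n,l,st,ce=cv2.connectedComponentsWithStats(m.astype(np.uint8))
    for i in range(1,n):
        if st[i,4]>mn: print(nm,np.round(ce[i]),st[i,4],np.round(np.median(Z[l==i]),1),*rect(W[l==i]))
big((Z>31)&(Z<41)&(W[...,0]>530),"rail tops"); big((Z>15)&(Z<26)&(W[...,0]>520),"deck"); big((Z>80)&(W[...,0]<520),"cover")
plan([455,21,45],0.6)
```

```text
rail tops [566. 132.] 7678 37.4 [603.   73.8] [108.6  34.1] 0.6
rail tops [559. 272.] 5504 37.3 [616.6 -27.5] [129.4  31.4] 2.3
deck [552. 125.] 35145 21.4 [610.8  68.7] [182.5 135.7] -87.5
cover [333. 305.] 77273 177.3 [447.3  25.4] [144.   77.3] 0.4
k 0 shift [-1.3 17.1 73.1] turn(6deg units) [-0.   -0.   -0.02]
k 180 shift [-1.3 17.1 73.1] turn(6deg units) [-0.    0.   29.98]
t 20.1 pos [438.   22.2 118.1] j6 -0.23 F [-0.1  1.3 -1.7] grip 0.12 79.1
```

View pics/w5.png

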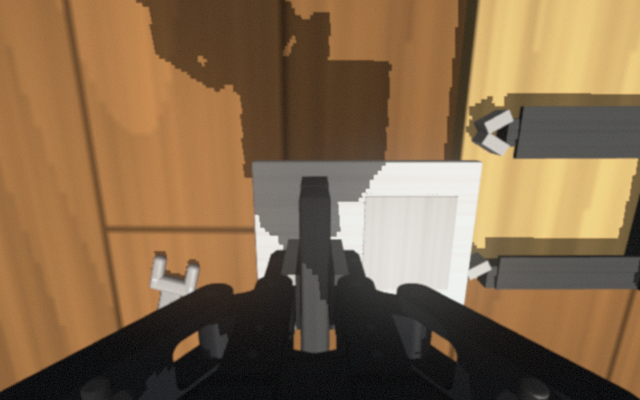

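The wrist view shows the gripped plate with its upper edge at row 160 and front edge at column 480. The rail between bay0 and bay1 lies at rows 105–158, the outer rail at rows 255–290, with clips at their ends.

Run:
```python
from h import *
d=np.load("w5.npz"); W=d["W"]; Z=W[...,2]
m=(Z>96)&(Z<112); P=W[m]; print("plate z",np.median(P[:,2]))
for x in (420,440,460,480): q=P[abs(P[:,0]-x)<2]; print("top edge y at",x,np.round(q[:,1].max(),1))
for y in (15,30,45,55): q=P[abs(P[:,1]-y)<2]; print("front x at",y,np.round(q[:,0].max(),1),"rear",np.round(q[:,0].min(),1))
m=(Z>31)&(Z<41)&(W[...,0]>565); P=W[m]
for x in (580,600,620,640):
    q=P[abs(P[:,0]-x)<3][:,1]; a=q[q>40]; b=q[q<15]; print(x,"mid rail",a.min().round(1),a.max().round(1),"outer",b.min().round(1),b.max().round(1))
```

```text
plate z 104.5895684384615
top edge y at 420 63.6
top edge y at 440 63.8
top edge y at 460 63.9
top edge y at 480 64.1
front x at 15 519.0 rear 409.1
front x at 30 518.8 rear 409.3
front x at 45 519.2 rear 408.8
front x at 55 518.8 rear 408.7
580 mid rail 56.8 90.5 outer -42.1 -14.8
600 mid rail 57.0 90.7 outer -41.6 -14.7
620 mid rail 57.0 90.9 outer -40.5 -14.2
640 mid rail 57.2 91.0 outer -40.3 -14.1
```

>>> servo_tool(
  commands=[
    [1,[-0.002,0,0.025],[0,0,0]],
    [1,[0,0,0.025],[0,0,0]],
    [1,[0,0,0.015],[0,0,0]],
    [1,[0,0,0.01],[0,0,0]],
    [1,[0,0,0],[0,0,0]],
    [1,[0,0.015,0],[0,0,0]],
    [1,[0,0.015,0],[0,0,0]],
    [1,[0,0,0],[0,0,0]],
  ],
)

```text
time_s: 20.78
eef_pos: [470.8, 20.1, 44.3]
ee_rot: [0.002, 0.704, 0.71, 0.001]
force: [-0.1, -0.5, -2.0]
grip_width: 0.125
grip_force: 79.2
```

>>> servo_tool(
  commands=[
    [1,[0,0.01,0],[0,0,0]],
    [1,[0,0.01,0],[0,0,0]],
    [1,[0,0.01,0],[0,0,0]],
    [1,[0,0.01,0],[0,0,0]],
    [1,[0,0,0],[0,0,0]],
  ],
)

```text
time_s: 21.2
eef_pos: [509.5, 20.6, 43.9]
ee_rot: [0.001, 0.704, 0.71, 0.001]
force: [3.6, 0.2, -2.9]
grip_width: 0.124
grip_force: 79.1
```

Run:
```python
from h import *
c=wrist("w6")
plan([602,21,43],0.6)
```

```text
k 0 shift [-0.5 92.9  1.1] turn(6deg units) [ 0.03  0.   -0.01]
k 180 shift [-0.5 92.9  1.1] turn(6deg units) [ 1.000e-02 -4.000e-02  2.999e+01]
t 21.2 pos [509.1  20.7  43.9] j6 -0.2 F [ 3.3  0.4 -2.4] grip 0.12 79.2
```

View pics/w6.png

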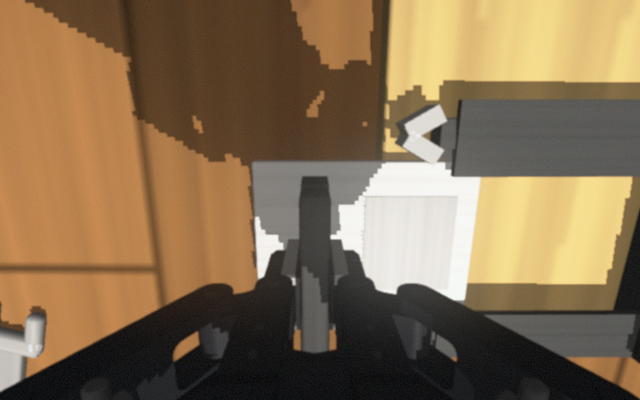

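The plate's front is under the lips (rows 160–178), and the upper clip at (420,135) is pressed aside. I'll continue pushing.

>>> servo_tool(
  commands=[
    [1,[0,0.012,0],[0,0,0]],
    [1,[0,0.012,0],[0,0,0]],
    [1,[0,0.012,0],[0,0,0]],
    [1,[0,0.012,0],[0,0,0]],
    [1,[0,0.012,0],[0,0,0]],
    [1,[0,0.012,0],[0,0,0]],
    [1,[0,0,0],[0,0,0]],
  ],
)

```text
time_s: 21.83
eef_pos: [581.2, 21.4, 43.6]
ee_rot: [0.001, 0.704, 0.71, 0.001]
force: [4.0, -0.2, -2.9]
grip_width: 0.123
grip_force: 79.2
```

>>> servo_tool(
  commands=[
    [1,[0,0.006,0.001],[0,0,0]],
    [1,[0,0.004,0.001],[0,0,0]],
    [1,[0,0.003,0],[0,0,0]],
    [1,[0,0.002,0],[0,0,0]],
    [1,[0,0,0],[0,0,0]],
  ],
)

```text
time_s: 22.25
eef_pos: [595.5, 21.7, 41.4]
ee_rot: [0.0, 0.704, 0.711, 0.0]
force: [2.1, -0.0, -1.6]
grip_width: 0.126
grip_force: 79.3
```

>>> servo_tool(
  commands=[
    [1,[0,0.002,0],[0,0,0]],
    [1,[0,0.002,0],[0,0,0]],
    [1,[0,0.001,0],[0,0,0]],
    [1,[0,0,0],[0,0,0]],
  ],
)

```text
time_s: 22.58
eef_pos: [598.2, 21.7, 41.3]
ee_rot: [-0.002, 0.703, 0.711, -0.002]
force: [-12.6, -1.0, 6.2]
grip_width: 0.123
grip_force: 80.6
```

Run:
```python
from h import *
c=wrist("w7")
plan([602,21,43],0.6)
```

```text
k 0 shift [-0.8  3.7 -1.7] turn(6deg units) [-0.05  0.    0.  ]
k 180 shift [-0.8  3.7 -1.7] turn(6deg units) [ -0.    -0.08 -30.  ]
t 22.6 pos [598.2  21.7  41.3] j6 -0.17 F [-12.9  -1.8   6.8] grip 0.12 80.6
```

View pics/w7.png

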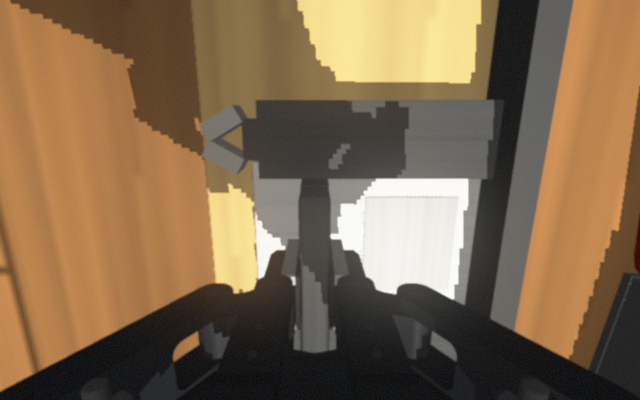

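The cover's front is against the back stop at about column 465. The clip at (225,140) has sprung out behind the rear edge (column 253), and the reaction is -13 N. I'll give one more small nudge, then release.

>>> servo_tool(
  commands=[
    [1,[0,0.0015,0],[0,0,0]],
    [1,[0,0,0],[0,0,0]],
    [1,[0,-0.004,0],[0,0,0]],
    [1,[0,0,0],[0,0,0]],
  ],
)

```text
time_s: 22.97
eef_pos: [597.3, 21.8, 41.3]
ee_rot: [-0.0, 0.704, 0.711, 0.0]
force: [0.8, -0.0, -2.2]
grip_width: 0.122
grip_force: 79.4
```

>>> servo_tool(
  commands=[
    [-0.1,[0,0,0],[0,0,0]],
    [-0.1,[0,0,0],[0,0,0]],
    [-0.1,[0,0,0],[0,0,0]],
    [-0.1,[0,0,0],[0,0,0]],
    [-0.1,[0,0,-0.04],[0,0,0]],
    [-0.1,[0,0,-0.04],[0,0,0]],
    [-0.1,[0,0,-0.04],[0,0,0]],
    [-0.35,[0,0,-0.02],[0,0,0]],
  ],
)

```text
time_s: 23.63
eef_pos: [599.0, 21.7, 186.5]
ee_rot: [0.003, 0.703, 0.711, 0.002]
force: [-0.2, -0.2, 0.6]
grip_width: 0.667
grip_force: 0.0
```

```bash
cat >> h.py <<'E'
def big(W,m,nm,mn=150):
    Z=W[...,2]; n,l,st,ce=cv2.connectedComponentsWithStats(m.astype(np.uint8))
    for i in range(1,n):
        if st[i,4]>mn: print(nm,np.round(ce[i]),st[i,4],np.round(np.median(Z[l==i]),1),*rect(W[l==i]))
E
python3 - <<'E'
from h import *
c=wrist("w8"); W=c["W"]; Z=W[...,2]
m=(abs(W[...,0]-600)<110)&(abs(W[...,1]-21)<60)
big(W,m&(Z>23.5)&(Z<31),"plate home?"); big(W,m&(Z>60)&(Z<72),"bar"); big(W,m&(Z>46)&(Z<56),"stop")
t=fixed("top"); W=t["W"]; Z=W[...,2]; H=cv2.cvtColor(t["pixels"],cv2.COLOR_RGB2HSV)
r=(W[...,1]<-230)&(W[...,1]>-420)&(W[...,0]<530)&(W[...,0]>330)
big(W,r&(Z>25)&(Z<60),"barB",40); big(W,r&(Z>3.5)&(Z<60),"coverB",60)
plan([419,-322,180],9)
E
```

```text
plate home? [291. 183.] 1994 27.3 [580.9  21. ] [83.4 24.3] -89.4
plate home? [359. 183.] 6242 27.8 [642.9  19.7] [74.5 73.3] 0.7
bar [311. 190.] 1194 67.2 [598.4  21.7] [69.2 11.3] -89.3
stop [412. 184.] 2126 51.3 [685.3  20.9] [119.8  13.1] -89.2
barB [447. 219.] 112 45.7 [ 418.  -324.7] [70.8 12.1] -81.1
coverB [444. 211.] 919 7.3 [ 442.5 -321.4] [122.4  92.4] 12.8
coverB [460. 247.] 72 7.4 [ 336.3 -365.5] [58.9 11.9] -89.3
k 0 shift [-341.7 -184.     4.7] turn(6deg units) [ 0.08  0.02 -1.4 ]
k 180 shift [-341.7 -184.     4.7] turn(6deg units) [ 0.03 -0.11 28.6 ]
t 23.7 pos [599.4  21.6 185.7] j6 -0.17 F [-0.6  0.4 -0.7] grip 0.67 0.0
```

Cover A is home: its front is at 678.7 and the stop face at 678.8. Next is cover B.

>>> servo_tool(
  commands=[
    [-0.35,[-0.0342,-0.0184,0],[0,0,0]],
    [-0.35,[-0.0342,-0.0184,0],[0,0,0]],
    [-0.35,[-0.0342,-0.0184,0],[0,0,0]],
    [-0.35,[-0.0342,-0.0184,0],[0,0,0]],
    [-0.35,[-0.0342,-0.0184,0],[0,0,0]],
    [-0.35,[-0.0342,-0.0184,0],[0,0,0]],
    [-0.35,[-0.0342,-0.0184,0],[0,0,0]],
    [-0.35,[-0.0342,-0.0184,0],[0,0,0]],
    [-0.35,[-0.0342,-0.0184,0],[0,0,0]],
    [-0.35,[-0.0342,-0.0184,0],[0,0,0]],
  ],
)

```text
time_s: 24.57
eef_pos: [415.7, -323.3, 180.3]
ee_rot: [-0.001, 0.704, 0.711, 0.0]
force: [0.8, -0.5, -0.5]
grip_width: 0.675
grip_force: 0.0
```

>>> servo_tool(
  commands=[
    [-0.35,[0,0,0],[0,0,-1]],
    [-0.35,[0,0,0],[0,0,-0.4]],
    [-0.35,[0,0,0],[0,0,0]],
    [-0.35,[0,0,0],[0,0,0]],
  ],
)

```text
time_s: 24.9
eef_pos: [417.0, -321.8, 180.5]
ee_rot: [-0.001, 0.65, 0.76, 0.0]
force: [0.1, 0.5, 0.2]
grip_width: 0.673
grip_force: 0.0
```

Run:
```python
from h import *
c=wrist("w9"); W=c["W"]; Z=W[...,2]
m=(abs(W[...,0]-430)<110)&(abs(W[...,1]+322)<80)
big(W,m&(Z>40)&(Z<56),"bar"); big(W,m&(Z>3.5)&(Z<56),"all")
plan([419,-322,20],9)
```

```text
bar [317. 190.] 1111 47.2 [ 420.9 -324.2] [69.5 11.7] -80.5
all [343. 181.] 9713 7.8 [ 445.6 -320.6] [110.4  83.6] 8.9
all [221. 209.] 1614 7.3 [ 333.2 -363.6] [76.8 26.4] 90.0
k 0 shift [ -0.7   1.8 160.7] turn(6deg units) [-0.   -0.01 -0.01]
k 180 shift [ -0.7   1.8 160.7] turn(6deg units) [-1.000e-02  1.000e-02  2.999e+01]
t 24.9 pos [ 417.2 -321.7  180.7] j6 -1.04 F [ 0.2 -0.3 -0.3] grip 0.68 0.0
```

>>> servo_tool(
  commands=[
    [-0.35,[-0.003,0.003,0.03],[0,0,0]],
    [-0.35,[0,0,0.035],[0,0,0]],
    [-0.35,[0,0,0.035],[0,0,0]],
    [-0.35,[0,0,0.03],[0,0,0]],
    [-0.35,[0,0,0.02],[0,0,0]],
    [-0.35,[0,0,0.01],[0,0,0]],
    [-0.35,[0,0,0],[0,0,0]],
    [-0.35,[0,0,0],[0,0,0]],
  ],
)

```text
time_s: 25.62
eef_pos: [421.0, -324.7, 21.9]
ee_rot: [0.0, 0.65, 0.76, -0.0]
force: [0.5, 0.5, 0.0]
grip_width: 0.68
grip_force: 0.0
```

>>> servo_tool(
  commands=[
    [1,[0,0,0],[0,0,0]],
    [1,[0,0,0],[0,0,0]],
    [1,[0,0,0],[0,0,0]],
    [1,[0,0,0],[0,0,0]],
    [1,[0,0,0],[0,0,0]],
    [1,[0,0,0],[0,0,0]],
    [1,[0,0,0],[0,0,0]],
    [1,[0,0,0],[0,0,0]],
  ],
)

```text
time_s: 26.28
eef_pos: [420.9, -325.0, 22.3]
ee_rot: [0.001, 0.65, 0.76, -0.0]
force: [-1.8, 1.5, 7.6]
grip_width: 0.125
grip_force: 79.1
```

>>> servo_tool(
  commands=[
    [1,[0,0,-0.02],[0,0,0]],
    [1,[0,0,-0.03],[0,0,0]],
    [1,[0,0,-0.03],[0,0,0]],
    [1,[0,0,-0.02],[0,0,0]],
    [1,[0,0,0],[0,0,0]],
  ],
)

```text
time_s: 26.7
eef_pos: [421.8, -326.0, 125.5]
ee_rot: [0.004, 0.65, 0.76, -0.001]
force: [0.1, 0.4, -1.5]
grip_width: 0.124
grip_force: 78.5
```

```bash
python3 -c "
from h import *
plan([438,125,118],0.6)"
```

```text
k 0 shift [442.9  86.4   4.9] turn(6deg units) [0.04 0.06 1.4 ]
k 180 shift [442.9  86.4   4.9] turn(6deg units) [ -0.09   0.06 -28.6 ]
t 26.7 pos [ 421.8 -326.   125.5] j6 -1.03 F [ 0.1  0.4 -1.5] grip 0.12 78.5
```

12 rows of (0.0369, 0.0072), then a turn of 1.4.

>>> servo_tool(
  commands=[
    [1,[0.0369,0.0072,0],[0,0,0]],
    [1,[0.0369,0.0072,0],[0,0,0]],
    [1,[0.0369,0.0072,0],[0,0,0]],
    [1,[0.0369,0.0072,0],[0,0,0]],
    [1,[0.0369,0.0072,0],[0,0,0]],
    [1,[0.0369,0.0072,0],[0,0,0]],
    [1,[0.0369,0.0072,0],[0,0,0]],
    [1,[0.0369,0.0072,0],[0,0,0]],
    [1,[0.0369,0.0072,0],[0,0,0]],
    [1,[0.0369,0.0072,0],[0,0,0]],
  ],
)

```text
time_s: 27.53
eef_pos: [433.1, 53.0, 120.4]
ee_rot: [-0.001, 0.65, 0.76, -0.0]
force: [0.5, 0.1, -0.8]
grip_width: 0.121
grip_force: 78.4
```

>>> servo_tool(
  commands=[
    [1,[0.0369,0.0072,0],[0,0,0]],
    [1,[0.0369,0.0072,0],[0,0,0]],
    [1,[0,0,0],[0,0,1]],
    [1,[0,0,0],[0,0,0.4]],
    [1,[0,0,0],[0,0,0]],
    [1,[0,0,0],[0,0,0]],
    [1,[0,0,0],[0,0,0]],
  ],
)

```text
time_s: 28.12
eef_pos: [436.6, 126.0, 120.8]
ee_rot: [-0.0, 0.703, 0.711, -0.0]
force: [0.4, -0.4, -2.6]
grip_width: 0.122
grip_force: 78.6
```

Run:
```python
from h import *
c=wrist("w10"); W=c["W"]; Z=W[...,2]
m=(Z>96)&(Z<112); P=W[m]; print("plate z",np.median(P[:,2]))
for x in (420,440,460,480): q=P[abs(P[:,0]-x)<2]; print("top edge y at",x,np.round(q[:,1].max(),1))
for y in (130,145,160): q=P[abs(P[:,1]-y)<2]; print("front x at",y,np.round(q[:,0].max(),1))
m=(Z>31)&(Z<41)&(W[...,0]>565); P=W[m]
for x in (580,600,620,640):
    q=P[abs(P[:,0]-x)<3][:,1]; a=q[(q>150)&(q<210)]; b=q[(q<115)&(q>50)]; print(x,"upper",a.min().round(1),a.max().round(1),"lower",b.min().round(1),b.max().round(1))
plan([438,126,43],0.6)
```

```text
plate z 106.13217433186938
top edge y at 420 168.5
top edge y at 440 168.8
top edge y at 460 169.0
top edge y at 480 169.1
front x at 130 517.8
front x at 145 517.8
front x at 160 517.2
580 upper 162.6 196.6 lower 56.7 91.3
600 upper 162.9 196.8 lower 55.4 91.5
620 upper 163.0 197.1 lower 56.8 91.6
640 upper 163.2 197.3 lower 57.3 91.9
k 0 shift [ 0.1  1.4 78. ] turn(6deg units) [-0.01 -0.   -0.  ]
k 180 shift [ 0.1  1.4 78. ] turn(6deg units) [-0.e+00  1.e-02  3.e+01]
t 28.2 pos [436.7 125.9 121. ] j6 0.01 F [-0.5 -0.1 -2.6] grip 0.12 78.6
```

>>> servo_tool(
  commands=[
    [1,[-0.001,0,0.025],[0,0,0]],
    [1,[0,0,0.025],[0,0,0]],
    [1,[0,0,0.016],[0,0,0]],
    [1,[0,0,0.01],[0,0,0]],
    [1,[0,0,0],[0,0,0]],
    [1,[0,0.015,0],[0,0,0]],
    [1,[0,0.015,0],[0,0,0]],
    [1,[0,0,0],[0,0,0]],
  ],
)

```text
time_s: 28.83
eef_pos: [469.6, 125.2, 46.4]
ee_rot: [0.001, 0.704, 0.711, 0.001]
force: [-0.4, 0.2, -1.1]
grip_width: 0.123
grip_force: 78.7
```

>>> servo_tool(
  commands=[
    [1,[0,0.01,0],[0,0,0]],
    [1,[0,0.01,0],[0,0,0]],
    [1,[0,0.01,0],[0,0,0]],
    [1,[0,0.01,0],[0,0,0]],
    [1,[0,0,0],[0,0,0]],
  ],
)

```text
time_s: 29.25
eef_pos: [508.2, 125.6, 45.9]
ee_rot: [0.001, 0.704, 0.711, 0.001]
force: [4.1, -0.1, -4.1]
grip_width: 0.122
grip_force: 78.8
```

>>> servo_tool(
  commands=[
    [1,[0,0.012,0],[0,0,0]],
    [1,[0,0.012,0],[0,0,0]],
    [1,[0,0.012,0],[0,0,0]],
    [1,[0,0.012,0],[0,0,0]],
    [1,[0,0.012,0],[0,0,0]],
    [1,[0,0.012,0],[0,0,0]],
    [1,[0,0,0],[0,0,0]],
  ],
)

```text
time_s: 29.83
eef_pos: [580.1, 126.4, 45.8]
ee_rot: [0.001, 0.704, 0.711, 0.001]
force: [3.9, -0.5, -2.9]
grip_width: 0.124
grip_force: 79.0
```

>>> servo_tool(
  commands=[
    [1,[0,0.006,0.001],[0,0,0]],
    [1,[0,0.004,0.001],[0,0,0]],
    [1,[0,0.003,0.001],[0,0,0]],
    [1,[0,0.003,0],[0,0,0]],
    [1,[0,0.002,0],[0,0,0]],
    [1,[0,0.002,0],[0,0,0]],
    [1,[0,0,0],[0,0,0]],
  ],
)

```text
time_s: 30.42
eef_pos: [597.0, 126.9, 42.4]
ee_rot: [-0.002, 0.703, 0.711, -0.002]
force: [-13.4, -2.9, 7.7]
grip_width: 0.123
grip_force: 80.6
```

>>> servo_tool(
  commands=[
    [1,[0,0.002,0],[0,0,0]],
    [1,[0,0,0],[0,0,0]],
  ],
)

```text
time_s: 30.58
eef_pos: [597.0, 126.9, 42.4]
ee_rot: [-0.004, 0.703, 0.711, -0.004]
force: [-24.6, -3.2, 16.0]
grip_width: 0.125
grip_force: 81.8
```

Cover B is against the stop. Release, lift and check.

>>> servo_tool(
  commands=[
    [1,[0,-0.004,0],[0,0,0]],
    [1,[0,0,0],[0,0,0]],
    [-0.1,[0,0,0],[0,0,0]],
    [-0.1,[0,0,0],[0,0,0]],
    [-0.1,[0,0,0],[0,0,0]],
    [-0.1,[0,0,0],[0,0,0]],
    [-0.1,[0,0,-0.04],[0,0,0]],
    [-0.1,[0,0,-0.04],[0,0,0]],
    [-0.1,[0,0,-0.04],[0,0,0]],
    [-0.35,[0,0,-0.03],[0,0,0]],
  ],
)

```text
time_s: 31.42
eef_pos: [597.4, 127.0, 196.0]
ee_rot: [0.001, 0.704, 0.711, 0.001]
force: [-0.1, 0.0, 0.7]
grip_width: 0.666
grip_force: 0.0
```

Run:
```python
from h import *
c=wrist("w11"); W=c["W"]; Z=W[...,2]
for y0 in (21,127):
    m=(abs(W[...,0]-600)<110)&(abs(W[...,1]-y0)<55)
    big(W,m&(Z>23.5)&(Z<31),"plate"); big(W,m&(Z>46)&(Z<56),"stop")
big(W,(Z>98)&(Z<115),"peg")
big(W,(Z>68)&(Z<76)&(W[...,1]>250),"housing")
plan([586,-391,180],-43)
```

```text
plate [294. 284.] 1509 27.4 [578.6  13.6] [90.5 38.9] 78.3
plate [350. 284.] 3727 27.9 [641.4  17.5] [72.9 71.3] -88.3
stop [406. 247.] 173 51.5 [684.7  69.1] [13.8 12.4] -89.7
plate [294. 180.] 1874 27.4 [579.7 127.4] [83.6 23.4] -89.8
plate [359. 181.] 5809 27.8 [641.6 125.4] [74.1 72.9] 0.6
stop [410. 183.] 1848 51.3 [684.2 127. ] [109.9  12.9] -89.3
housing [555.  15.] 211 71.8 [771.3 260.2] [20.3  3. ] 87.1
k 0 shift [-517.9  -18.9   21.3] turn(6deg units) [ 0.11 -0.05  7.26]
k 180 shift [-517.9  -18.9   21.3] turn(6deg units) [  0.06   0.14 -22.74]
t 31.5 pos [599.3 127.  201.6] j6 0.01 F [-0.1  0.5  6.1] grip 0.67 0.0
```

View pics/w11.png

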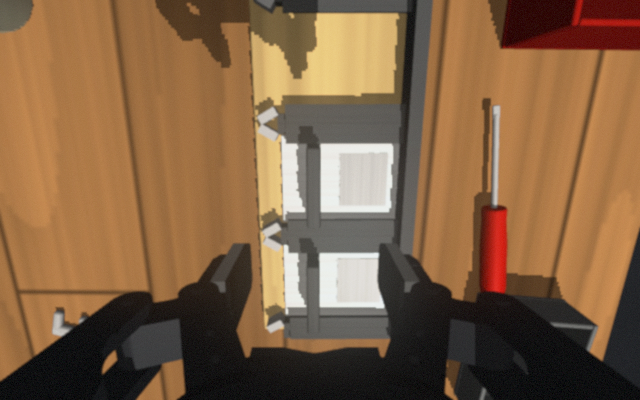

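Both covers are home, with all the clips at (268,120), (272,237) and (275,325) out behind the plates. Now the mallet.

>>> servo_tool(
  commands=[
    [-0.35,[-0.0398,-0.0015,0],[0,0,0]],
    [-0.35,[-0.0398,-0.0015,0],[0,0,0]],
    [-0.35,[-0.0398,-0.0015,0],[0,0,0]],
    [-0.35,[-0.0398,-0.0015,0],[0,0,0]],
    [-0.35,[-0.0398,-0.0015,0],[0,0,0]],
    [-0.35,[-0.0398,-0.0015,0],[0,0,0]],
    [-0.35,[-0.0398,-0.0015,0],[0,0,0]],
    [-0.35,[-0.0398,-0.0015,0],[0,0,0]],
    [-0.35,[-0.0398,-0.0015,0],[0,0,0]],
    [-0.35,[-0.0398,-0.0015,0],[0,0,0]],
  ],
)

```text
time_s: 32.3
eef_pos: [585.5, -273.3, 192.1]
ee_rot: [0.0, 0.704, 0.711, 0.0]
force: [0.2, 0.5, 0.4]
grip_width: 0.676
grip_force: 0.0
```

>>> servo_tool(
  commands=[
    [-0.35,[-0.0398,-0.0015,0],[0,0,1]],
    [-0.35,[0,0,0],[0,0,1]],
    [-0.35,[0,0,0],[0,0,1]],
    [-0.35,[0,0,0],[0,0,1]],
    [-0.35,[0,0,0],[0,0,1]],
    [-0.35,[0,0,0],[0,0,1]],
    [-0.35,[0,0,0],[0,0,1]],
    [-0.35,[0,0,0],[0,0,0.26]],
    [-0.35,[0,0,0],[0,0,0]],
    [-0.35,[0,0,0],[0,0,0]],
  ],
)

```text
time_s: 33.13
eef_pos: [584.8, -311.1, 192.0]
ee_rot: [-0.0, 0.917, 0.399, -0.0]
force: [0.1, 0.0, 0.8]
grip_width: 0.676
grip_force: 0.0
```

Run:
```python
from h import *
c=wrist("w12"); W=c["W"]; Z=W[...,2]; V=c["pixels"].max(2)
m=(abs(W[...,0]-600)<120)&(abs(W[...,1]+370)<130)
big(W,m&(Z>90)&(Z<100),"head"); big(W,m&(Z>62)&(Z<82),"handle"); big(W,m&(Z>-2)&(Z<9)&(V<70),"mat"); 
t=fixed("top"); W=t["W"]; Z=W[...,2]; H=cv2.cvtColor(t["pixels"],cv2.COLOR_RGB2HSV)
big(W,(H[...,1]<40)&(H[...,2]>150)&(Z>2)&(Z<45)&(W[...,0]<750),"white top",100)
plan([586,-391,39],-43)
```

```text
head [388. 211.] 4150 94.3 [ 621.3 -357. ] [56.7 54.9] -40.8
handle [366. 181.] 283 74.5 [ 622.6 -336.4] [52.1 15.9] -5.6
handle [372. 300.] 2176 73.0 [ 563.4 -417.3] [100.1  26.3] 46.3
mat [345. 185.] 5095 4.4 [ 612.6 -355.2] [117.8 117.8] -89.6
white top [292. 141.] 526 26.4 [640.1 130.4] [67.6 66.9] -89.1
white top [328. 141.] 546 26.4 [641.5  23.3] [70.6 68.6] -89.2
white top [309. 165.] 399 26.8 [568.   81.1] [222.4  39.5] -89.1
k 0 shift [-57.7  55.3 153.1] turn(6deg units) [-0.   -0.    0.01]
k 180 shift [-57.7  55.3 153.1] turn(6deg units) [  0.    -0.   -29.99]
t 33.2 pos [ 584.8 -311.1  192.1] j6 0.08 F [-0.2  0.1 -1.4] grip 0.67 0.0
```

View pics/w12.png

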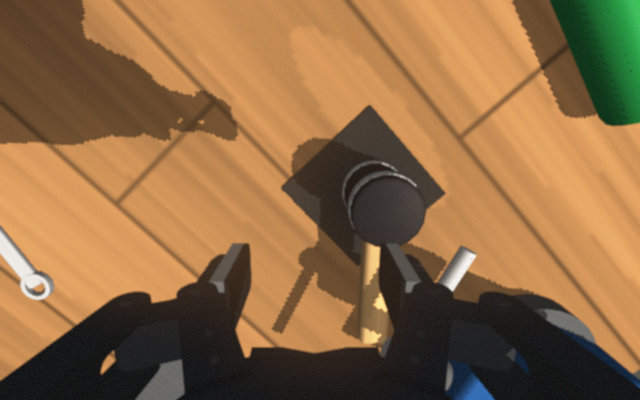

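Run:
```python
from h import *
W=np.concatenate([cloud(dict(np.load("top0.npz"))).reshape(-1,3),wrist()["W"].reshape(-1,3)])
a=np.radians(-44); ty=np.array([np.cos(a),np.sin(a)]); tx=np.array([-ty[1],ty[0]]); g=np.array([588,-391])
d=W[:,:2]-g; u=d@tx; v=d@ty; z=W[:,2]
for zl,zh in ((25,80),(80,140),(140,230)):
    for u0 in range(-60,61,20):
        m=(z>zl)&(z<zh)&(u>=u0)&(u<u0+20)&(abs(v)>15)&(abs(v)<130); r=v[m]
        print(zl,"u",u0,"n+",(r>0).sum(),"min+v",np.round(r[r>0].min(),0) if (r>0).any() else None,"max-v",np.round(r[r<0].max(),0) if (r<0).any() else None)
```

```text
25 u -60 n+ 0 min+v None max-v -15.0
25 u -40 n+ 0 min+v None max-v -15.0
25 u -20 n+ 0 min+v None max-v -15.0
25 u 0 n+ 0 min+v None max-v -16.0
25 u 20 n+ 0 min+v None max-v -18.0
25 u 40 n+ 0 min+v None max-v -25.0
25 u 60 n+ 4 min+v 16.0 max-v -15.0
80 u -60 n+ 116 min+v 15.0 max-v None
80 u -40 n+ 36 min+v 17.0 max-v None
80 u -20 n+ 42 min+v 24.0 max-v None
80 u 0 n+ 541 min+v 32.0 max-v -16.0
80 u 20 n+ 537 min+v 15.0 max-v -15.0
80 u 40 n+ 439 min+v 15.0 max-v -15.0
80 u 60 n+ 122 min+v 15.0 max-v -15.0
140 u -60 n+ 4 min+v 58.0 max-v None
140 u -40 n+ 0 min+v None max-v None
140 u -20 n+ 0 min+v None max-v None
140 u 0 n+ 0 min+v None max-v None
140 u 20 n+ 0 min+v None max-v None
140 u 40 n+ 0 min+v None max-v -27.0
140 u 60 n+ 0 min+v None max-v -15.0
```

```bash
python3 - <<'E'
from h import *
T=cloud(dict(np.load("top0.npz")))
for v in range(134,212,5):
    r=T[v,483:516]; m=r[:,2]>78
    if m.any(): q=r[m]; print(v, "cols",np.where(m)[0].min()+483,np.where(m)[0].max()+483,"x",np.round(np.median(q[:,0])),"y",np.round(q[:,1].max()),np.round(q[:,1].min()),"z",np.round(q[:,2].min()),np.round(q[:,2].max()))
E
python3 - <<'E'
import cv2
a=cv2.imread('pics/top0.png')[110:220,400:620]; cv2.imwrite('pics/c1.png',cv2.resize(a,None,fx=3.5,fy=3.5,interpolation=cv2.INTER_CUBIC))
E
```

```text
139 cols 484 488 x 636.0 y -404.0 -416.0 z 117.0 121.0
144 cols 486 490 x 623.0 y -411.0 -422.0 z 115.0 121.0
149 cols 488 492 x 609.0 y -415.0 -427.0 z 118.0 122.0
154 cols 490 515 x 594.0 y -420.0 -481.0 z 119.0 139.0
159 cols 492 515 x 581.0 y -425.0 -480.0 z 103.0 147.0
164 cols 494 515 x 568.0 y -432.0 -484.0 z 116.0 134.0
169 cols 493 515 x 554.0 y -431.0 -485.0 z 111.0 131.0
174 cols 494 515 x 541.0 y -437.0 -490.0 z 100.0 125.0
179 cols 499 504 x 527.0 y -446.0 -460.0 z 112.0 123.0
184 cols 501 506 x 514.0 y -452.0 -465.0 z 114.0 123.0
189 cols 503 507 x 500.0 y -456.0 -465.0 z 116.0 121.0
194 cols 505 509 x 486.0 y -462.0 -471.0 z 114.0 121.0
199 cols 507 511 x 473.0 y -469.0 -477.0 z 110.0 121.0
204 cols 509 513 x 459.0 y -473.0 -480.0 z 114.0 125.0
```

View pics/c1.png

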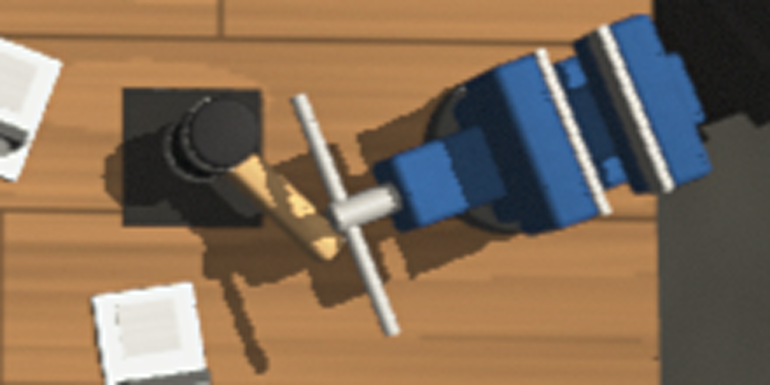

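The crop shows the vise's bar running from (300,95) to (390,330), close beside the mallet handle and at about 120 mm height. Gripping the handle would drive the gripper into it. So I'll grip the head (58 mm) from above, with the fingers about -12° in yaw, which clears both the bar and the handle.

```bash
python3 -c "
from h import *
plan([620.5,-357,58],-12)"
```

```text
k 0 shift [ -9.3  57.4 134.2] turn(6deg units) [ 0.    0.   -5.16]
k 180 shift [ -9.3  57.4 134.2] turn(6deg units) [ 0.   -0.   24.84]
t 33.3 pos [ 584.8 -311.1  192.2] j6 0.08 F [ 0.1 -0.   0.4] grip 0.68 0.0
```

>>> servo_tool(
  commands=[
    [-0.74,[-0.0046,0.0287,0],[0,0,0]],
    [-0.74,[-0.0047,0.0287,0],[0,0,0]],
    [-0.74,[0,0,0],[0,0,-1]],
    [-0.74,[0,0,0],[0,0,-1]],
    [-0.74,[0,0,0],[0,0,-1]],
    [-0.74,[0,0,0],[0,0,-1]],
    [-0.74,[0,0,0],[0,0,-1]],
    [-0.74,[0,0,0],[0,0,-0.16]],
    [-0.74,[0,0,0],[0,0,0]],
    [-0.74,[0,0,0],[0,0,0]],
  ],
)

```text
time_s: 34.12
eef_pos: [620.4, -357.0, 192.2]
ee_rot: [-0.0, 0.778, 0.628, 0.0]
force: [0.3, -0.3, -0.2]
grip_width: 0.87
grip_force: 0.0
```

Run:
```python
from h import *
c=wrist("w13"); W=c["W"]; Z=W[...,2]; V=c["pixels"].max(2)
m=(abs(W[...,0]-600)<100)&(abs(W[...,1]+360)<90)
big(W,m&(Z>90)&(Z<100),"head"); big(W,m&(Z>-2)&(Z<9)&(V<70),"mat")
plan([620.5,-357,58],-12)
```

```text
head [313. 199.] 4326 94.2 [ 620.8 -357.6] [56.4 56.1] -58.1
mat [299. 157.] 6499 4.4 [ 613.1 -354.3] [117.2 116.4] -1.0
k 0 shift [0.000e+00 1.000e-01 1.343e+02] turn(6deg units) [-0.   -0.   -0.02]
k 180 shift [0.000e+00 1.000e-01 1.343e+02] turn(6deg units) [-0.    0.   29.98]
t 34.2 pos [ 620.4 -357.   192.3] j6 -0.47 F [ 0.6  0.6 -0.3] grip 0.87 0.0
```

View pics/w13.png

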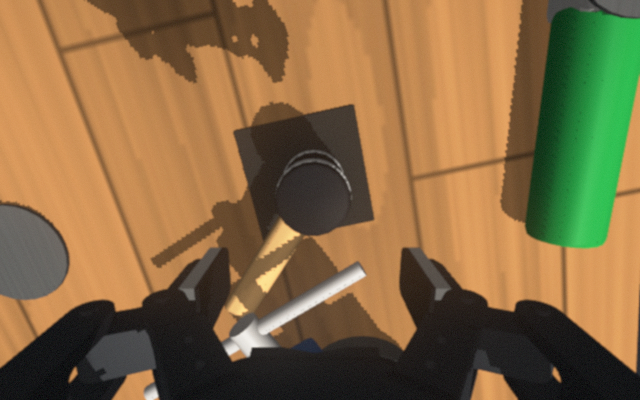

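The view shows the head at (313,192) on the tool axis, with the vise bar below it ending at (360,268) and clear of both fingers. Descend and grip.

>>> servo_tool(
  commands=[
    [-0.74,[0,0,0.03],[0,0,0]],
    [-0.74,[0,0,0.03],[0,0,0]],
    [-0.74,[0,0,0.03],[0,0,0]],
    [-0.74,[0,0,0.025],[0,0,0]],
    [-0.74,[0,0,0.012],[0,0,0]],
    [-0.74,[0,0,0.006],[0,0,0]],
    [-0.74,[0,0,0],[0,0,0]],
  ],
)

```text
time_s: 34.75
eef_pos: [620.3, -357.0, 58.8]
ee_rot: [-0.0, 0.777, 0.629, -0.0]
force: [0.0, 0.5, -0.2]
grip_width: 0.868
grip_force: 0.0
```

>>> servo_tool(
  commands=[
    [1,[0,0,0],[0,0,0]],
    [1,[0,0,0],[0,0,0]],
    [1,[0,0,0],[0,0,0]],
    [1,[0,0,0],[0,0,0]],
    [1,[0,0,0],[0,0,0]],
    [1,[0,0,0],[0,0,0]],
  ],
)

```text
time_s: 35.25
eef_pos: [621.0, -357.7, 61.8]
ee_rot: [0.002, 0.777, 0.629, 0.0]
force: [-2.6, 0.6, 6.8]
grip_width: 0.731
grip_force: 86.7
```

>>> servo_tool(
  commands=[
    [1,[0,0,-0.01],[0,0,0]],
    [1,[0,0,-0.02],[0,0,0]],
    [1,[0,0,0],[0,0,0]],
  ],
)

```text
time_s: 35.5
eef_pos: [621.7, -357.9, 93.6]
ee_rot: [0.003, 0.777, 0.629, 0.001]
force: [0.3, -1.3, -2.8]
grip_width: 0.728
grip_force: 88.2
```

>>> servo_tool(
  commands=[
    [1,[0.0215,-0.0114,0],[0,0,0]],
    [1,[0.0215,-0.0114,0],[0,0,0]],
    [1,[0.0215,-0.0114,0],[0,0,0]],
    [1,[0.01,-0.005,-0.03],[0,0,0]],
    [1,[0,0,-0.035],[0,0,0]],
    [1,[0,0,-0.035],[0,0,0]],
    [1,[0,0,-0.03],[0,0,0]],
    [1,[0,0,0],[0,0,0]],
  ],
)

```text
time_s: 36.17
eef_pos: [599.3, -276.9, 226.5]
ee_rot: [0.006, 0.777, 0.629, 0.002]
force: [0.1, -0.4, -3.6]
grip_width: 0.728
grip_force: 89.8
```

```bash
python3 -c "
from h import *
plan([575,331.5,220],-12)"
```

```text
k 0 shift [ 590.  -150.4    2.2] turn(6deg units) [ 0.1   0.04 -0.  ]
k 180 shift [ 590.  -150.4    2.2] turn(6deg units) [ 0.07 -0.16 30.  ]
t 36.2 pos [ 599.3 -276.9  226.5] j6 -0.4 F [ 0.1 -0.4 -3.6] grip 0.73 89.8
```

16 rows of (0.0369, -0.0094).

>>> servo_tool(
  commands=[
    [1,[0.0369,-0.0094,0],[0,0,0]],
    [1,[0.0369,-0.0094,0],[0,0,0]],
    [1,[0.0369,-0.0094,0],[0,0,0]],
    [1,[0.0369,-0.0094,0],[0,0,0]],
    [1,[0.0369,-0.0094,0],[0,0,0]],
    [1,[0.0369,-0.0094,0],[0,0,0]],
    [1,[0.0369,-0.0094,0],[0,0,0]],
    [1,[0.0369,-0.0094,0],[0,0,0]],
    [1,[0.0369,-0.0094,0],[0,0,0]],
    [1,[0.0369,-0.0094,0],[0,0,0]],
  ],
)

```text
time_s: 37.0
eef_pos: [581.8, 106.4, 218.1]
ee_rot: [-0.0, 0.777, 0.629, -0.0]
force: [0.2, -0.0, -4.0]
grip_width: 0.727
grip_force: 89.9
```

>>> servo_tool(
  commands=[
    [1,[0.0369,-0.0094,0],[0,0,0]],
    [1,[0.0369,-0.0094,0],[0,0,0]],
    [1,[0.0369,-0.0094,0],[0,0,0]],
    [1,[0.0369,-0.0094,0],[0,0,0]],
    [1,[0.0369,-0.0094,0],[0,0,0]],
    [1,[0.0369,-0.0094,0],[0,0,0]],
    [1,[0,0,0],[0,0,0]],
    [1,[0,0,0],[0,0,0]],
    [1,[0,0,0],[0,0,0]],
  ],
)

```text
time_s: 37.75
eef_pos: [573.2, 332.6, 218.0]
ee_rot: [-0.0, 0.777, 0.629, -0.001]
force: [0.4, -0.5, -3.6]
grip_width: 0.726
grip_force: 89.9
```

Run:
```python
from h import *
c=wrist(); W=c["W"]; Z=W[...,2]
m=(abs(W[...,0]-575)<40)&(abs(W[...,1]-331)<40)
big(W,m&(Z>66)&(Z<75),"housing",30); big(W,m&(Z>98)&(Z<112),"peg",30)
plan([575,331.5,170],-12)
c=capture("scene"); cv2.imwrite("pics/s1.png",cv2.resize(c["pixels"][180:400,260:580,::-1],None,fx=2.4,fy=2.4))
```

```text
housing [316. 168.] 901 71.2 [575.8 341.4] [46.1 26.9] 0.1
k 0 shift [-0.1  1.7 48.4] turn(6deg units) [-0.01  0.01 -0.01]
k 180 shift [-0.1  1.7 48.4] turn(6deg units) [1.000e-02 1.000e-02 2.999e+01]
t 37.8 pos [573.5 332.  218.4] j6 0.56 F [ 0.3 -0.3 -3.3] grip 0.73 89.9
```

View pics/s1.png

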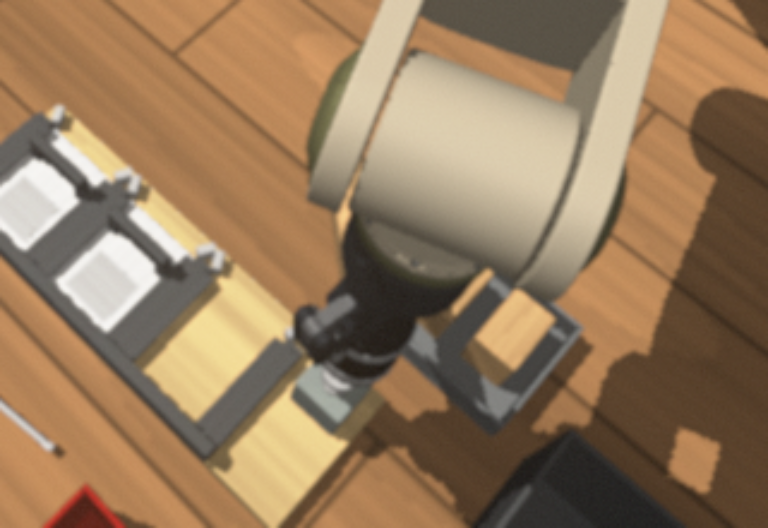

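The mallet head hangs centred above the peg, whose housing is at (330,390) in the crop. Both blocks are in the tray. Knock.

>>> servo_tool(
  commands=[
    [1,[0,0.0015,0.03],[0,0,0]],
    [1,[0,0,0.012],[0,0,0]],
    [1,[0,0,0.012],[0,0,0]],
    [1,[0,0,0.012],[0,0,0]],
    [1,[0,0,0.01],[0,0,0]],
    [1,[0,0,0.002],[0,0,0]],
    [1,[0,0,0],[0,0,0]],
  ],
)

```text
time_s: 38.43
eef_pos: [575.1, 331.9, 141.4]
ee_rot: [0.0, 0.778, 0.629, 0.0]
force: [0.3, 0.2, -4.4]
grip_width: 0.723
grip_force: 89.9
```

>>> servo_tool(
  commands=[
    [1,[0,0,0.002],[0,0,0]],
    [1,[0,0,0.001],[0,0,0]],
    [1,[0,0,0],[0,0,0]],
  ],
)

```text
time_s: 38.68
eef_pos: [575.4, 332.6, 140.4]
ee_rot: [0.0, 0.777, 0.629, 0.001]
force: [-4.4, -1.3, 8.1]
grip_width: 0.724
grip_force: 91.1
```

>>> servo_tool(
  commands=[
    [1,[0,0,0.002],[0,0,0]],
    [1,[0,0,0],[0,0,0]],
  ],
)

```text
time_s: 38.85
eef_pos: [575.5, 332.9, 140.2]
ee_rot: [0.001, 0.777, 0.629, 0.002]
force: [-8.0, -2.9, 17.8]
grip_width: 0.724
grip_force: 91.9
```

>>> servo_tool(
  commands=[
    [1,[0,0,0.001],[0,0,0]],
    [1,[0,0,0],[0,0,0]],
    [1,[0,0,-0.02],[0,0,0]],
    [1,[0,0,-0.03],[0,0,0]],
    [1,[0,0,-0.03],[0,0,0]],
    [1,[0,0,0],[0,0,0]],
    [1,[0,0,0],[0,0,0]],
  ],
)

```text
time_s: 39.43
eef_pos: [575.5, 332.5, 216.4]
ee_rot: [0.001, 0.777, 0.629, 0.002]
force: [-0.1, 0.4, -5.7]
grip_width: 0.726
grip_force: 90.0
```

```bash
python3 -c "
from h import *
plan([599,-277,218],-12)"
```

```text
k 0 shift [-591.2  150.1   -2.2] turn(6deg units) [ 0.03 -0.02 -0.01]
k 180 shift [-591.2  150.1   -2.2] turn(6deg units) [-0.03 -0.04 29.99]
t 39.4 pos [575.5 332.5 216.4] j6 0.56 F [-0.1  0.4 -5.7] grip 0.73 90.0
```

Back to the staging point above the bench, 16 rows of (-0.0369, 0.0094), then look at the peg.

>>> servo_tool(
  commands=[
    [1,[-0.0369,0.0094,0],[0,0,0]],
    [1,[-0.0369,0.0094,0],[0,0,0]],
    [1,[-0.0369,0.0094,0],[0,0,0]],
    [1,[-0.0369,0.0094,0],[0,0,0]],
    [1,[-0.0369,0.0094,0],[0,0,0]],
    [1,[-0.0369,0.0094,0],[0,0,0]],
    [1,[-0.0369,0.0094,0],[0,0,0]],
    [1,[-0.0369,0.0094,0],[0,0,0]],
    [1,[-0.0369,0.0094,0],[0,0,0]],
    [1,[-0.0369,0.0094,0],[0,0,0]],
  ],
)

```text
time_s: 40.27
eef_pos: [589.0, -49.7, 213.1]
ee_rot: [-0.001, 0.777, 0.629, -0.001]
force: [1.6, -0.3, -4.7]
grip_width: 0.727
grip_force: 90.0
```

>>> servo_tool(
  commands=[
    [1,[-0.0369,0.0094,0],[0,0,0]],
    [1,[-0.0369,0.0094,0],[0,0,0]],
    [1,[-0.0369,0.0094,0],[0,0,0]],
    [1,[-0.0369,0.0094,0],[0,0,0]],
    [1,[-0.0369,0.0094,0],[0,0,0]],
    [1,[-0.0369,0.0094,0],[0,0,0]],
    [1,[0,0,0],[0,0,0]],
    [1,[0,0,0],[0,0,0]],
    [1,[0,0,0],[0,0,0]],
  ],
)

```text
time_s: 41.02
eef_pos: [598.6, -275.9, 213.2]
ee_rot: [-0.002, 0.777, 0.629, -0.0]
force: [-0.5, 0.4, -3.6]
grip_width: 0.726
grip_force: 90.1
```

Run:
```python
from h import *
t=fixed("top"); W=t["W"]; Z=W[...,2]
m=(abs(W[...,0]-573)<20)&(abs(W[...,1]-331)<20); q=Z[m]; print("peg top z",np.round(np.median(q[q>76]),1),(q>76).sum())
big(W,(abs(W[...,0]-573)<30)&(abs(W[...,1]-331)<30)&(Z>76),"peg",20)
V=t["pixels"].max(2)
big(W,(Z>-2)&(Z<7)&(V<75)&(abs(W[...,0]-610)<80)&(abs(W[...,1]+355)<80),"mat top",200)
c=wrist(); W=c["W"]; Z=W[...,2]; V=c["pixels"].max(2)
big(W,(Z>-2)&(Z<9)&(V<75)&(abs(W[...,0]-610)<80)&(abs(W[...,1]+355)<80),"mat wrist",200)
plan([612,-355,100],-12)
plan([612,-355,64],-12)
```

```text
peg top z 81.4 88
peg [219. 160.] 87 81.5 [573.6 331.7] [28.9 26.5] 63.5
mat wrist [378. 230.] 442 4.4 [ 657.8 -349.1] [62.6 20.5] -70.9
k 0 shift [-75.6  29.4 114.3] turn(6deg units) [-0.01 -0.01  0.01]
k 180 shift [-75.6  29.4 114.3] turn(6deg units) [ 1.000e-02 -2.000e-02 -2.999e+01]
t 41.1 pos [ 599.  -275.1  214.4] j6 -0.4 F [ 0.   0.5 -3.8] grip 0.73 90.2
k 0 shift [-75.6  29.5 150.3] turn(6deg units) [-0.01 -0.01  0.01]
k 180 shift [-75.6  29.5 150.3] turn(6deg units) [ 1.000e-02 -2.000e-02 -2.999e+01]
t 41.1 pos [ 599.  -275.1  214.4] j6 -0.4 F [ 0.   0.5 -3.8] grip 0.73 90.2
```

The peg is fully down, with its top at 81.4. Now return the mallet: descend at staging, slide in under the vise bar, and set it down.

>>> servo_tool(
  commands=[
    [1,[0,0,0.035],[0,0,0]],
    [1,[0,0,0.035],[0,0,0]],
    [1,[0,0,0.035],[0,0,0]],
    [1,[0,0,0.025],[0,0,0]],
    [1,[0,0,0.013],[0,0,0]],
    [1,[0,0,0],[0,0,0]],
  ],
)

```text
time_s: 41.62
eef_pos: [598.0, -274.6, 69.3]
ee_rot: [-0.003, 0.777, 0.63, -0.001]
force: [-0.1, -0.3, -2.5]
grip_width: 0.723
grip_force: 90.1
```

>>> servo_tool(
  commands=[
    [1,[-0.02,0.008,0],[0,0,0]],
    [1,[-0.02,0.008,0],[0,0,0]],
    [1,[-0.02,0.008,0],[0,0,0]],
    [1,[-0.01,0.004,0],[0,0,0]],
    [1,[-0.0056,0.0015,0],[0,0,0]],
    [1,[0,0,0],[0,0,0]],
    [1,[0,0,0],[0,0,0]],
  ],
)

```text
time_s: 42.2
eef_pos: [612.5, -355.9, 73.3]
ee_rot: [0.0, 0.777, 0.629, 0.0]
force: [0.4, 0.9, -4.2]
grip_width: 0.725
grip_force: 90.1
```

Run:
```python
from h import *
c=wrist("w14"); W=c["W"]; Z=W[...,2]; V=c["pixels"].max(2)
big(W,(Z>-2)&(Z<9)&(V<75)&(abs(W[...,0]-610)<80)&(abs(W[...,1]+355)<80),"mat wrist",200)
plan([612.3,-355,62],-12)
```

```text
mat wrist [272. 166.] 8801 4.3 [ 598.2 -336. ] [87.2 79.9] -0.3
k 0 shift [ 0.4 -0.3 11.1] turn(6deg units) [0.01 0.   0.  ]
k 180 shift [ 0.4 -0.3 11.1] turn(6deg units) [-0.e+00  1.e-02 -3.e+01]
t 42.2 pos [ 612.5 -355.5   73.1] j6 -0.48 F [ 0.4  0.3 -4.2] grip 0.73 90.1
```

View pics/w14.png

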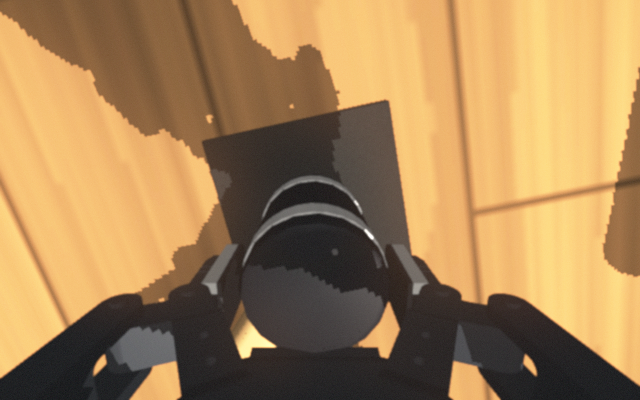

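The view shows the mat's far corners at (205,143) and (388,100), with the head centred between the side edges. Quick edge check.

Run:
```python
from h import *
c=wrist(); W=c["W"]
def at(u,v): # cast pixel onto plane z=4.3 using local depth neighbours
    p=W[v-2:v+3,u-2:u+3].reshape(-1,3); return np.round(np.nanmean(p,0),1)
print(at(205,144),at(388,102))
Z=W[...,2]; m=(Z>3)&(Z<9)&(c["pixels"].max(2)<130); m[:, :150]=0; m[:,460:]=0
P=W[m]; 
for y in (-300,-310,-320): q=P[abs(P[:,1]-y)<2][:,0]; print(y,np.percentile(q,[1,99]).round(1))
for x in (580,600,620,640): q=P[abs(P[:,0]-x)<2][:,1]; print(x,np.percentile(q,[99.5]).round(1))
```

```text
[ 555.9 -298.1    4.3] [ 672.6 -296.9    3.3]
-300 [555.4 671. ]
-310 [555.4 671.4]
-320 [555.6 671.3]
580 [-296.]
600 [-295.9]
620 [-296.1]
640 [-296.]
```

>>> servo_tool(
  commands=[
    [1,[0,0.001,0.006],[0,0,0]],
    [1,[0,0,0.004],[0,0,0]],
    [1,[0,0,0.002],[0,0,0]],
    [1,[0,0,0],[0,0,0]],
    [1,[0,0,0],[0,0,0]],
  ],
)

```text
time_s: 42.72
eef_pos: [613.4, -356.4, 61.9]
ee_rot: [0.001, 0.777, 0.629, 0.0]
force: [-4.3, 2.1, 7.6]
grip_width: 0.721
grip_force: 91.1
```

In contact with the mat. Release gently to a 74 mm opening and lift straight up.

>>> servo_tool(
  commands=[
    [1,[0,0,-0.001],[0,0,0]],
    [-0.74,[0,0,0],[0,0,0]],
    [-0.74,[0,0,0],[0,0,0]],
    [-0.74,[0,0,0],[0,0,0]],
    [-0.74,[0,0,-0.02],[0,0,0]],
    [-0.74,[0,0,-0.03],[0,0,0]],
    [-0.74,[0,0,-0.04],[0,0,0]],
    [-0.74,[0,0,-0.04],[0,0,0]],
    [-0.74,[0,0,0],[0,0,0]],
    [-0.74,[0,0,0],[0,0,0]],
  ],
)

```text
time_s: 43.55
eef_pos: [613.9, -357.2, 194.2]
ee_rot: [0.003, 0.777, 0.629, 0.001]
force: [0.2, -0.3, -0.6]
grip_width: 0.87
grip_force: 0.0
```

Run:
```python
from h import *
c=wrist(); W=c["W"]; Z=W[...,2]; V=c["pixels"].max(2)
m=(abs(W[...,0]-600)<100)&(abs(W[...,1]+360)<90)
big(W,m&(Z>90)&(Z<100),"head"); big(W,m&(Z>-2)&(Z<9)&(V<70),"mat")
plan([612,-355,192],-12)
t=fixed("top"); W=t["W"]; Z=W[...,2]
big(W,(Z>80)&(Z<100)&(abs(W[...,0]-312)<50)&(abs(W[...,1]-288)<50),"jar",50)
big(W,(Z>76)&(abs(W[...,0]-573)<30)&(abs(W[...,1]-331)<30),"peg",20)
big(W,(Z>52)&(Z<66)&(abs(W[...,0]-433)<70)&(abs(W[...,1]-380)<70),"blocks in tray",60)
cv2.imwrite("pics/t9.png",t["pixels"][:,:,::-1])
```

```text
head [311. 197.] 4277 94.3 [ 613.1 -356.3] [56.5 56.3] 32.2
mat [309. 153.] 6908 4.4 [ 612.9 -354.4] [117.2 116.5] -0.8
k 0 shift [ 1.4 -1.5 -0.4] turn(6deg units) [ 0.01  0.   -0.  ]
k 180 shift [ 1.4 -1.5 -0.4] turn(6deg units) [ 1.e-02 -1.e-02  3.e+01]
t 43.6 pos [ 613.2 -356.7  191.6] j6 -0.48 F [-0.9 -0.4  0.2] grip 0.87 0.0
jar [231. 253.] 335 89.9 [312.2 287.7] [56.2 52.7] 89.9
peg [219. 160.] 89 81.4 [572.8 331.1] [29.4 27.4] 57.9
blocks in tray [192. 212.] 315 58.9 [427.7 408.8] [60.  42.6] 0.9
blocks in tray [213. 211.] 304 58.8 [431.3 347.4] [61.3 40.7] -1.5
```

View pics/t9.png

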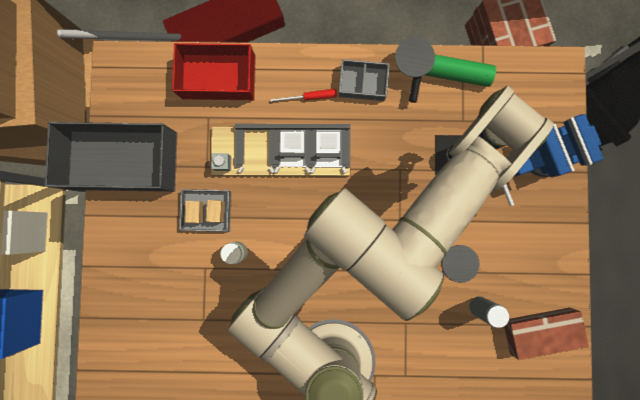

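The final view shows both covers in their bays at (292,141) and (328,141), the blocks in the tray at (192,212) and (213,211), and the jar upright at (232,253). The peg is down, the mallet stands within about 2 mm of the mat's centre, and there is no third cover on the bench.

```bash
python3 -c "
from rig import *
print(finish_job())"
```

```text
the job is handed in; nothing more can be done
None
```

The job is handed in: both blocks are in the tray, both covers (only two were there) are home and clipped in bay0 and bay1, the lock peg is fully down, the mallet is standing back on its mat, and the jar is untouched; I gripped the mallet by its head, not its handle, because a vise bar was in the way.

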